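Refit the sprung idler roller in the sander's fork

TASK

Take the idler roller out of its wooden cradle and refit it in the fork of the sander stand: hold it level, push its sprung pin back against the tall cheek so that the roller fits between the two cheeks, slide it down until the pin springs into its recess, then let the spring push the roller back until the stub at its other end sits fully home in the recess of the short cheek, and let go. Feel for it and never force the roller or pin against the fork beyond what the spring needs, do not drop it, and leave the tin, the bowl and the gouge where they are.

Things in the scene. Friction and masses are not known exactly. Their poses are not given: they have to be found in the camera images.
- roller: Black grippy rubber idler roller, 30 mm diameter, 80 mm long, about 0.2 kg. Origin at its centre on its axis, 40 mm above the table while it lies level in the cradle; z up at the start; y is the roller axis, towards the sprung pin. At its -y end a rigid steel stub, 12 mm diameter, 24 mm long (tip at y = -64 mm), its last 4 mm tapering to 7 mm.
- pin_tip (a point): Tip of the sprung steel pin at the roller's +y end: greased, 10 mm diameter, round-nosed. Free, it stands 24 mm out of the end face (y = +64 mm in the roller's frame); it can be pushed in by at most 23 mm. The spring pushes back with 2 N at first, plus 0.35 N per mm (10 N just before the hard stop), and it is damped (40 N per m/s).
- stand: Grey sander stand fixed to the bench, left or right of the cradle: foot 160 x 130 x 22 mm with a sleeve, in which an aluminium fork is clamped: a cross bar with two upright cheeks 50 mm wide (x), 14 mm thick, open at the top. Origin on the table under the fork's middle; z up, y from the short to the tall cheek (the pin of the lying roller points to about the same side, within 0.75 rad).
- home_low (a point): Where the roller's centre is when home, if the fork is clamped at its lowest: 100 mm above the stand's origin (axes as the stand). The fork is in truth clamped 0 to 20 mm higher, and this is not measured: both recesses are at one height, 100 to 120 mm above the table. The cross bar's top is 38 mm below the recess axis.
- tall_face (a point): Point on the tall cheek's inner face, y = +54 mm, 100 mm above the stand's origin. The recess in it for the pin, at x = 0, 0 to 20 mm above this point: round, 12 mm diameter, 7 mm deep, 1.5 mm chamfer. This cheek reaches 50 mm above the recess axis. With the roller home, the pin stands 21 mm out of the roller (y = +61 mm).
- short_face (a point): Point on the short cheek's inner face, y = -58 mm (112 mm from the tall one), 100 mm above the stand's origin. The recess in it for the stub, at x = 0, at the height of the other: round, 14 mm diameter, 6 mm deep, 2 mm chamfer. This cheek reaches 12 mm above the recess axis. With the roller home, the stub rests on the recess bottom.
- cradle: Wooden cradle fixed to the bench, base 90 x 110 x 8 mm, with two vee rests 12 mm thick at y = -30 and +30 mm, up to 42 mm high and 52 mm wide across x; the middle 48 mm of the roller is free for the fingers down to the base. Origin under its centre; the roller lies along its y.
- wax_tin: Bystander: plain metal tin, 72 mm diameter, 55 mm high; origin at the centre of its underside.
- turned_bowl: Bystander: small turned wooden bowl, 100 mm across, 42 mm high; origin at the centre of its underside.
- gouge: Bystander: hand tool with a dark wooden handle, 240 mm long, lying on the table along its x; origin at its middle, on the underside.
There are look-alikes about, which are no part of the job. Of the things like the roller, leave any that is green; of the rest the larger one is meant.

How it is judged:
By the outcome, as a careful person would: the job done as asked, in the order asked, and still so for the second after the job is handed in, with the robot touching nothing.
It also fails if it takes over 69 s, if anything falls off the work surface, if the arm or the gripper's body presses on something with over 40 N, if the wrist force passes 120 N, or if a joint passes its speed limit or range.

ROBOT

A 7-joint arm with a two-finger parallel gripper is mounted at the origin on the work surface. World frame = base frame: x ahead of the robot, y to its left, z up, the work surface at z = 0. Lengths are in m, angles in degrees, forces in N, time in s.
With the tool pointing down it reaches from about 0.425 to 0.95 m from the base axis. Payload 4.7 kg.
Tool frame: the origin (TCP) lies midway between the tips of the shut fingers; the grasp point (between the pads) lies 19 mm behind it; z points along the fingers, y is the direction in which the jaws open and shut (so a half turn about z gives the same grasp; the last joint's range is limited). The gripper opens to 87 mm and grips with 3 to 60 N. Pads are 19 mm wide; open, the fingers measure 117 mm over their backs; the gripper's body (75 mm by 190 mm) begins 51 mm behind the grasp point.
Start: joints at [72.714, 26.849, -2.785, 87.806, 1.381, 65.374, -4.715], TCP at [0.182, -0.65, 0.223] pointing down, gripper open.
Joint ranges: [-148.3, 148.3], [-19.14, 114.17], [-79.39, 73.82], [5.75, 140.21], [-59.74, 239.74], [12.07, 113.84], [-152.46, 152.46]. Speed limits (degrees/s): [147.25, 147.25, 180, 180, 180, 180, 180].

INTERFACE

Orientations are given as a 3x3 rotation matrix whose columns are the frame's x, y, z axes.
In Python, from rig import monitor, viewer, workorder gives the robot as it stands. The module is installed in compiled form; this text tells all that it offers.
- The arm moves only by the tool play_rows, never from a script. Its argument "series" is a list of rows, each a list of 3 entries, a list of its own where there are three numbers: the opening in per cent of the stroke, from 0 (shut) to 100 (fully open), then the shift along the tool's x, y, z in mm, then the turn, a rotation vector about the tool's x, y, z in degrees. In form: [[grip, [tx, ty, tz], [wx, wy, wz]], ...]. A call has 1 to 8 rows; each row shifts and turns the commanded pose from where the row before left it, along the tool's axes as they then stand; what a row does not reach is not made up. A row lasts 1/12 s, in which the tool goes at most 41.7 mm and 7.16 degrees, less where a joint would pass 70% of its speed; a pose out of reach is approached as far as the arm can. A call is refused whole if a number of a shift passes 41.7 or a number of a turn 7.16, either way. A call with a gripper value outside its range is refused whole. The fingers move at their own pace and stop on an object; "newtons" is the grip in N (left out, the last holds). Time passes only in rows, so rows that do not move let the fingers close. It gives the time, the measured TCP pose, the force and the opening at its end, in the units of the state.
- monitor.state(): the state, without advancing time (a new reading comes with each control period).
- viewer.capture(name): name is "scene" or "side" or "wrist"; returns a dict with "color" (420x560x3 uint8, red, green, blue), "fx", "fy", "cx", "cy" (pixels), "xyz" and "attitude" of the camera in the world. Camera axes: x right, y down, z forward; pixel columns grow to the right and rows downward; lengths in m; the calibration is good to about 2 mm. The wrist camera is an equidistant fisheye: a pixel r from the principal point sees the ray r / f radians off the axis. A picture is of the moment at which its call begins. There is no depth.
- workorder.finish_job(): hands the job in, once; it reports no verdict.
The state is a dict: "time_s": time; "joint_pos": joint angles; "qvel": joint speeds; "tau": joint torques, N m; "ee_pos": TCP position; "ee_rot": TCP orientation; "wrist_force": force on the tool from outside, world axes, zero at the start; "ft_torque": the same for the moment, N m; "grip_width": finger opening in m.
Only numpy, scipy, OpenCV 4.12 (cv2) and the standard library are available. Lean on these libraries where they do the work, as an engineer would, in place of code of your own. Each camera call takes 0.05 s, during which the arm holds its last target.

## Working session

There is one attempt and no reset: what is moved stays moved. The work goes in short steps, Python scripts to look and compute and a tool call to move; the robot and the scene stay as the last step left them, time stands still between calls to the robot, and variables do not carry over. Pictures are saved under pics/ and viewed, and the job is handed in when it is done.

Besides the shell and the picture viewer there is one more tool, called after "Call:" by a JSON object that holds its "op" and its "data", one argument or row to a line. play_rows: Moves the arm, as the interface text tells. Its arguments: {"type":"object","properties":{"series":{"type":"array"},"newtons":{"type":"number"}},"required":["series"]}

```bash
mkdir -p pics
python3 - <<'E'
from rig import monitor, viewer
import cv2,json,pickle
s=monitor.state()
for k,v in s.items(): print(k,v)
for n in ("scene","side","wrist"):
    c=viewer.capture(n); pickle.dump(c,open(f"cap_{n}0.pkl","wb"))
    cv2.imwrite(f"pics/{n}0.png",c["color"][:,:,::-1]); print(n,{k:c[k] for k in c if k!="color"})
E
```

```text
time_s 0.0
joint_pos [72.7136829  26.89656574 -2.78409972 87.875425    1.38256565 65.37487676
 -4.71473671]
qvel [-0.10459028 -0.01393539 -0.00045012 -0.00022683 -0.01933915  0.01147316
 -0.03339209]
tau [-5.05577082e-04 -5.07976127e+01 -8.01047031e-02 -2.36153716e+01
 -6.10947283e-02  3.77544877e-02  1.62319852e-04]
ee_pos [ 0.1816995  -0.6494463   0.22149558]
ee_rot [[ 9.63004786e-01  2.69483550e-01 -6.31106778e-04]
 [ 2.69484270e-01 -9.63002970e-01  1.87316584e-03]
 [-1.02970322e-04 -1.97394101e-03 -9.99998046e-01]]
wrist_force [ 0.14822635  0.0643039  -0.15579993]
ft_torque [0.01315763 0.02902884 0.00486849]
grip_width 0.08693816926412679
scene {'fx': 413.69966154397844, 'fy': 413.69966154397844, 'cx': 278.3220526145335, 'cy': 205.8421576658627, 'xyz': array([ 1.24572223, -0.04945999,  0.98824547]), 'attitude': array([[ 0.0014286 ,  0.80568816, -0.5923382 ],
       [ 0.9999537 , -0.00678747, -0.00682052],
       [-0.00951569, -0.59230104, -0.80566056]])}
side {'fx': 428.1265710331792, 'fy': 428.1265710331792, 'cx': 278.03161135600175, 'cy': 205.37522288459553, 'xyz': array([ 0.18244847, -0.67421056,  0.89468458]), 'attitude': array([[ 0.84971302, -0.39928234,  0.34432745],
       [-0.52702656, -0.62440218,  0.57651099],
       [-0.01519185, -0.6713386 , -0.74099507]])}
wrist {'fx': 325.19226210127806, 'fy': 325.19226210127806, 'cx': 279.14474444722197, 'cy': 210.15978611529124, 'xyz': array([ 0.25666219, -0.62876796,  0.38191764]), 'attitude': array([[ 0.2689889 , -0.92293052, -0.27539829],
       [-0.9631411 , -0.25836632, -0.07487372],
       [-0.0020504 ,  0.28538761, -0.95840999]])}
```

View pics/scene0.png

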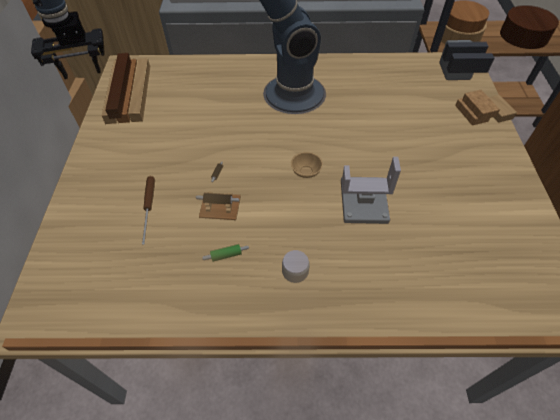

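View pics/side0.png

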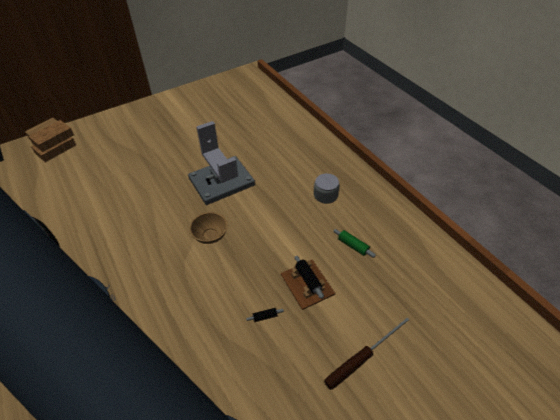

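View pics/wrist0.png

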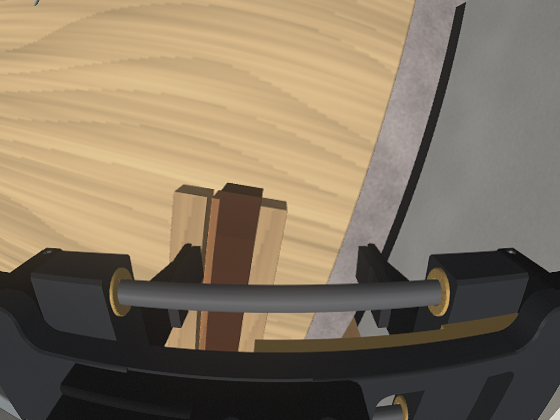

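Run:
```python
import cv2
a=cv2.imread("pics/scene0.png"); b=cv2.imread("pics/side0.png")
cv2.imwrite("pics/c1.png",cv2.resize(a[155:275,180:280],None,fx=6,fy=5,interpolation=3)[:600])
cv2.imwrite("pics/c2.png",cv2.resize(a[145:235,330:410],None,fx=6.5,fy=6.5,interpolation=3))
cv2.imwrite("pics/c3.png",cv2.resize(b[240:340,230:360],None,fx=6,fy=6,interpolation=3))
cv2.imwrite("pics/c4.png",cv2.resize(b[115:210,180:265],None,fx=6,fy=6,interpolation=3))
```

```text
(no output)
```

View pics/c1.png

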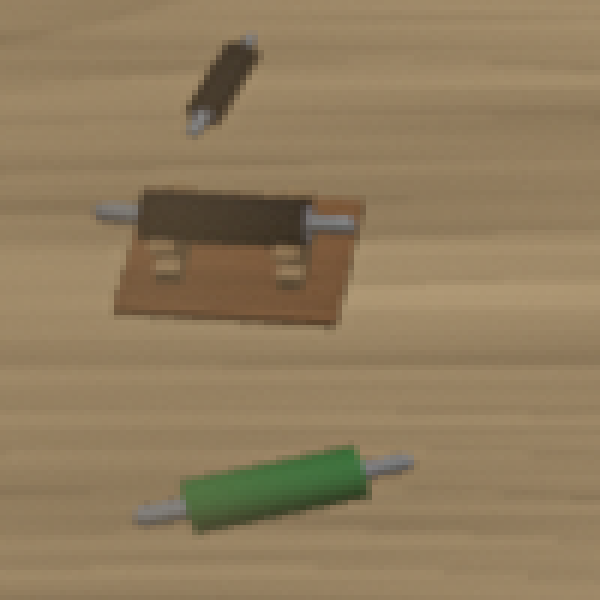

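View pics/c2.png

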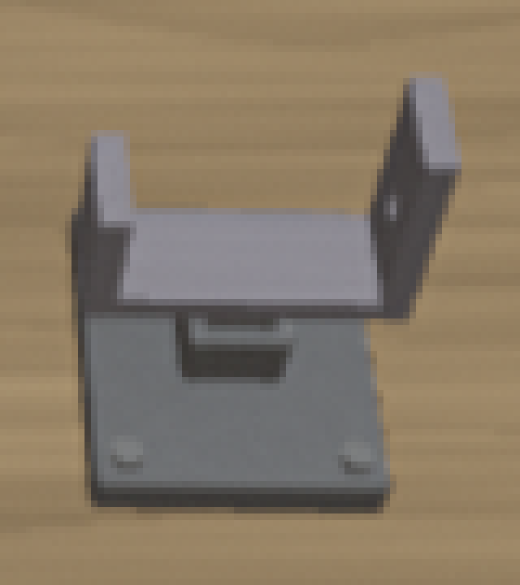

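View pics/c3.png

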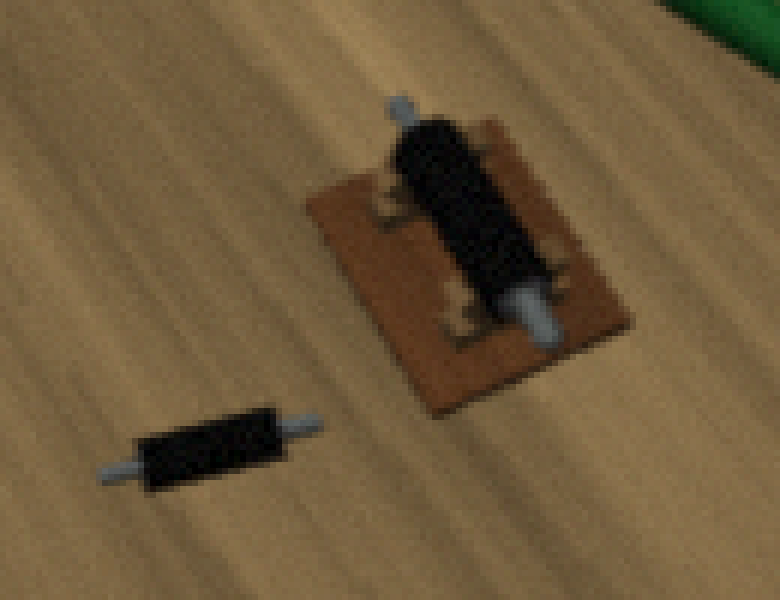

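View pics/c4.png

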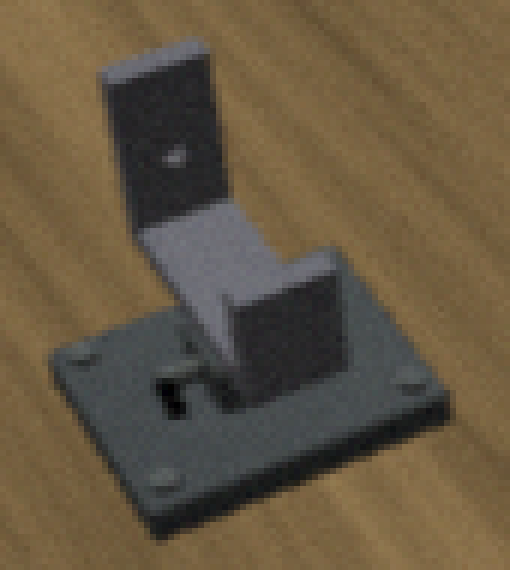

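```bash
cat > h.py <<'E'
import numpy as np,pickle,cv2
from scipy.optimize import least_squares
def proj(c,P):
    P=np.atleast_2d(P); q=(P-c["xyz"])@c["attitude"]
    return np.c_[c["fx"]*q[:,0]/q[:,2]+c["cx"],c["fy"]*q[:,1]/q[:,2]+c["cy"]]
def projw(c,P):
    P=np.atleast_2d(P); q=(P-c["xyz"])@c["attitude"]
    r=np.hypot(q[:,0],q[:,1]); th=np.arctan2(r,q[:,2])
    return np.c_[c["fx"]*th*q[:,0]/r+c["cx"],c["fy"]*th*q[:,1]/r+c["cy"]]
def Rz(a): return np.array([[np.cos(a),-np.sin(a),0],[np.sin(a),np.cos(a),0],[0,0,1]])
def cr(pts,s,o): return (np.array(pts,float)+.5)/np.array(s)-.5+np.array(o)
def load(n): return pickle.load(open(n,"rb"))
E
cat > fit0.py <<'E'
from h import *
sc,si=load("cap_scene0.pkl"),load("cap_side0.pkl")
# roller: x,y,yaw, z=.04
mod=np.array([[0,-.064,0],[0,.064,0],[0,-.04,0],[0,.04,0]])
o1=cr([(95,211),(355,223),(138,214),(309,219)],(6,5),(180,155))
o2=cr([(551,338),(398,100),(520,300),(425,130)],6,(230,240))
def f(p):
    W=mod@Rz(p[2]).T+[p[0],p[1],.04]
    return np.r_[(proj(sc,W)-o1)[:].ravel(),(proj(si,W)-o2)[:].ravel()]
r=least_squares(f,[.6,-.4,0]);print("roller",r.x,np.degrees(r.x[2]));print(r.fun.reshape(-1,2).round(1).tolist())
m1=[(-25,-72,12),(-25,-58,12),(25,-58,12),(25,-72,12),(-25,54,50),(-25,68,50),(25,68,50),(25,54,50),(0,54,0)]
p1=cr([(92,135),(127,135),(131,222),(92,222),(408,78),(440,80),(460,172),(430,172),(392,207)],6.5,(330,145))
m2=[(-25,54,50),(25,54,50),(-25,54,-38),(25,54,-38),(0,54,0),(-25,-72,12),(25,-72,12)]
p2=cr([(108,82),(210,55),(137,228),(228,203),(173,157),(232,308),(340,262)],6,(180,115))
m1=np.array(m1)/1e3;m2=np.array(m2)/1e3
def g(p):
    A=Rz(p[2]).T;t=[p[0],p[1],p[3]]
    return np.r_[(proj(sc,m1@A+t)-p1).ravel(),(proj(si,m2@A+t)-p2).ravel()]
r=least_squares(g,[.6,.16,0,.11]);print("stand",r.x,np.degrees(r.x[2]));print(r.fun.reshape(-1,2).round(1).tolist())
E
python3 fit0.py
python3 - <<'E'
from h import *
sc=load("cap_scene0.pkl")
def ray(c,u,v,z):
    d=c["attitude"]@np.array([(u-c["cx"])/c["fx"],(v-c["cy"])/c["fy"],1]);return c["xyz"]+d*(z-c["xyz"][2])/d[2]
for n,u,v,z in(("bowl",307,160,.04),("tin",296,259,.055),("gougeh",149,190,.02),("gouget",144,240,.005),("small",217,172,.01),("green",226,253,.015)): print(n,ray(sc,u,v,z))
E
```

```text
roller [ 0.52141038 -0.23495963 -0.09869143] -5.654602632036904
[[-0.4, 0.3], [0.0, 1.1], [0.6, 0.3], [-0.6, 1.3], [-0.0, 1.1], [-0.9, -0.8], [-0.1, -0.9], [-0.8, 1.5]]
stand [ 0.50615407  0.19475861 -0.03664909  0.11970242] -2.099838323581302
[[-0.2, -0.0], [-0.5, 0.1], [0.1, 0.6], [0.9, 0.5], [0.0, 0.2], [0.4, -0.0], [-0.1, -0.1], [-0.9, -0.2], [-0.2, -0.4], [0.0, 0.4], [-0.2, -0.8], [-0.1, 0.6], [0.5, -1.0], [0.1, -0.7], [0.0, -0.1], [-0.9, 1.1]]
bowl [0.37322698 0.03151301 0.04      ]
tin [ 0.72867597 -0.01239491  0.055     ]
gougeh [ 0.47158004 -0.4456253   0.02      ]
gouget [ 0.6379989  -0.43289739  0.005     ]
small [ 0.39346532 -0.2494157   0.01      ]
green [ 0.68689504 -0.19909193  0.015     ]
```

```bash
cat >> h.py <<'E'
from scipy.spatial.transform import Rotation as Ro
def plan(target,heading,n,grip,s=None):
    """tool-down target, heading of tool y (deg); prints n rows"""
    from rig import monitor
    s=s or monitor.state(); p=np.array(s["ee_pos"]);R=np.array(s["ee_rot"])
    if np.abs(R[0]).max()>1.01: raise SystemExit
    yh=np.array([np.cos(np.radians(heading)),np.sin(np.radians(heading)),0]);z=np.array([0,0,-1.])
    T=np.c_[np.cross(yh,z),yh,z]
    w=Ro.from_matrix(R.T@T).as_rotvec(degrees=True); print("total turn",w.round(2),"shift",(R.T@(np.array(target)-p)*1e3).round(1))
    rows=[]
    for i in range(n):
        d=(R.T@(np.array(target)-p)*1e3/(n-i)).round(1); ww=(Ro.from_matrix(R.T@T).as_rotvec(degrees=True)/(n-i)).round(2)
        rows.append([grip,d.tolist(),ww.tolist()])
        p=p+R@d/1e3; R=R@Ro.from_rotvec(ww,degrees=True).as_matrix()
    print(rows)
E
python3 -c "
from h import *
plan([.521,-.235,.17],-5.65,16,100)"
```

```text
total turn [-8.000e-02 -5.000e-02 -6.872e+01] shift [ 438.4 -307.8   52.2]
[[100, [27.4, -19.2, 3.3], [-0.0, -0.0, -4.29]], [100, [28.8, -17.1, 3.3], [-0.01, -0.0, -4.3]], [100, [30.0, -14.9, 3.3], [-0.0, -0.0, -4.29]], [100, [31.0, -12.7, 3.2], [-0.0, -0.0, -4.3]], [100, [31.9, -10.3, 3.3], [-0.0, -0.0, -4.29]], [100, [32.5, -7.9, 3.2], [-0.01, -0.0, -4.3]], [100, [33.0, -5.4, 3.3], [-0.0, -0.0, -4.29]], [100, [33.4, -2.9, 3.2], [-0.0, -0.01, -4.3]], [100, [33.5, -0.4, 3.2], [-0.01, -0.01, -4.29]], [100, [33.4, 2.1, 3.2], [-0.01, -0.0, -4.3]], [100, [33.2, 4.6, 3.3], [-0.0, -0.0, -4.29]], [100, [32.7, 7.0, 3.2], [-0.0, -0.01, -4.3]], [100, [32.1, 9.5, 3.3], [-0.01, -0.01, -4.29]], [100, [31.3, 11.8, 3.2], [-0.01, -0.0, -4.3]], [100, [30.3, 14.2, 3.3], [-0.0, -0.01, -4.29]], [100, [29.2, 16.4, 3.2], [-0.01, -0.0, -4.3]]]
```

Call:
{"op": "play_rows", "data": {
  "series": [
    [100,[27.4,-19.2,3.3],[0,0,-4.3]],
    [100,[28.8,-17.1,3.3],[0,0,-4.3]],
    [100,[30,-14.9,3.3],[0,0,-4.3]],
    [100,[31,-12.7,3.2],[0,0,-4.3]],
    [100,[31.9,-10.3,3.3],[0,0,-4.3]],
    [100,[32.5,-7.9,3.2],[0,0,-4.3]],
    [100,[33,-5.4,3.3],[0,0,-4.3]],
    [100,[33.4,-2.9,3.2],[0,0,-4.3]]
  ]
}}

```text
time_s: 0.82
ee_pos: [0.3521, -0.4412, 0.1962]
ee_rot: [[0.64, 0.769, -0.0], [0.769, -0.64, 0.0], [-0.0, -0.0, -1.0]]
wrist_force: [1.0, -0.2, -0.6]
grip_width: 0.0869
```

Call:
{"op": "play_rows", "data": {
  "series": [
    [100,[33.5,-0.4,3.2],[0,0,-4.3]],
    [100,[33.4,2.1,3.2],[0,0,-4.3]],
    [100,[33.2,4.6,3.3],[0,0,-4.3]],
    [100,[32.7,7,3.2],[0,0,-4.3]],
    [100,[32.1,9.5,3.3],[0,0,-4.3]],
    [100,[31.3,11.8,3.2],[0,0,-4.3]],
    [100,[30.3,14.2,3.3],[0,0,-4.3]],
    [100,[29.2,16.4,3.2],[0,0,-4.2]]
  ]
}}

```text
time_s: 1.48
ee_pos: [0.5215, -0.234, 0.1703]
ee_rot: [[0.095, 0.995, -0.0], [0.995, -0.095, -0.0], [-0.0, -0.0, -1.0]]
wrist_force: [0.9, -1.2, -0.7]
grip_width: 0.087
```

Call:
{"op": "play_rows", "data": {
  "series": [
    [100,[0,0,0],[0,0,0]],
    [100,[0,0,0],[0,0,0]],
    [100,[0,0,0],[0,0,0]]
  ]
}}

```text
time_s: 1.73
ee_pos: [0.5203, -0.2359, 0.1702]
ee_rot: [[0.1, 0.995, -0.001], [0.995, -0.1, -0.0], [-0.001, -0.001, -1.0]]
wrist_force: [-0.5, -0.3, -0.3]
grip_width: 0.0873
```

```bash
cat > shot.py <<'E'
from rig import monitor, viewer
import cv2,pickle,sys
n,tag=sys.argv[1:3]
c=viewer.capture(n); pickle.dump(c,open(f"cap_{tag}.pkl","wb")); im=c["color"][:,:,::-1]
if len(sys.argv)>3:
    a,b,x,y,f=map(float,sys.argv[3:8]); im=cv2.resize(im[int(b):int(y),int(a):int(x)],None,fx=f,fy=f,interpolation=3)
cv2.imwrite(f"pics/{tag}.png",im)
s=monitor.state(); print(s["time_s"],s["ee_pos"].round(4),s["wrist_force"].round(2),s["grip_width"])
E
python3 shot.py wrist w1
```

```text
1.7833 [ 0.52   -0.2366  0.1703] [ 0.62  0.25 -0.59] 0.08723273972854399
```

View pics/w1.png

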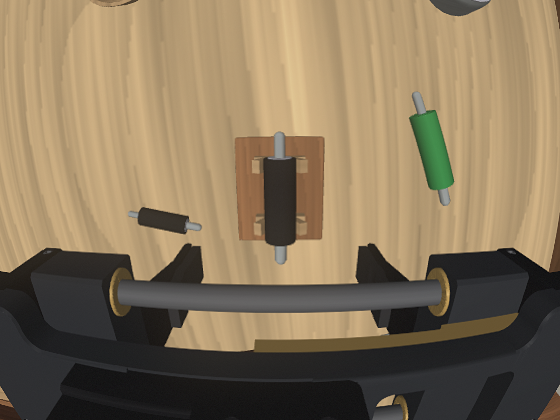

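The wrist view shows the black roller in its cradle at (280,200): pin tip at (280,133) and stub tip at (281,262), already in line with the tool. The small black roller at (165,220) and the green one at (432,150) are the look-alikes. The target is the larger of the black ones, and the earlier crop confirmed it.

Run:
```python
import cv2
a=cv2.imread("pics/w1.png");cv2.imwrite("pics/w1c.png",cv2.resize(a[125:275,225:335],None,fx=4,fy=4,interpolation=3))
```

```text
(no output)
```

View pics/w1c.png

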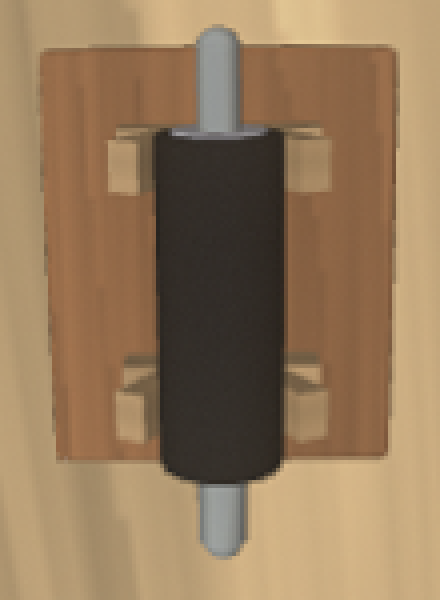

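```bash
cat > fw.py <<'E'
from h import *
c=load("cap_w1.pkl")
mod=np.array([[0,.064,0],[0,-.064,0],[0,.04,.015],[0,-.04,.015]])
o=cr([(219,29),(222,556),(220,139),(222,483)],4,(225,125))
def f(p): return (projw(c,mod@Rz(p[2]).T+[p[0],p[1],.04])-o).ravel()
r=least_squares(f,[.52,-.23,-.1]);print(r.x,np.degrees(r.x[2]),r.fun.reshape(-1,2).round(1).tolist())
cc=cr([(41,47),(398,47),(388,457),(57,462)],4,(225,125))
m=np.array([(-45,55,8),(45,55,8),(45,-55,8),(-45,-55,8)])/1e3
def g(p): return (projw(c,m@Rz(p[2]).T+[p[0],p[1],0])-cc).ravel()
r=least_squares(g,[.52,-.23,-.1]);print("cradle",r.x,np.degrees(r.x[2]),r.fun.reshape(-1,2).round(1).tolist())
plan([.5205,-.2365,.05],-5.65,4,100)
E
python3 fw.py
```

```text
[ 0.52022052 -0.2346971  -0.09413167] -5.3933473319916745 [[0.0, -1.1], [0.1, -0.5], [-0.1, 0.2], [-0.1, 1.4]]
cradle [ 0.52055999 -0.23192773 -0.09270936] -5.311854838367255 [[-0.8, -0.0], [0.8, -0.7], [0.6, 0.8], [-0.6, 0.1]]
total turn [-0.06  0.05 -0.15] shift [  0.3   0.6 120.3]
[[100, [0.1, 0.2, 30.1], [-0.01, 0.01, -0.04]], [100, [0.1, 0.1, 30.1], [-0.02, 0.01, -0.04]], [100, [0.0, 0.1, 30.0], [-0.01, 0.01, -0.03]], [100, [0.1, 0.2, 30.1], [-0.02, 0.02, -0.04]]]
```

Call:
{"op": "play_rows", "data": {
  "series": [
    [100,[2,0.2,20],[0,0,-0.3]],
    [100,[0,0.2,30],[0,0,0]],
    [100,[0,0.2,30],[0,0,0]],
    [100,[0,0,30],[0,0,0]],
    [100,[0,0,20],[0,0,0]],
    [100,[0,0,12],[0,0,0]],
    [100,[0,0,7.3],[0,0,0]],
    [100,[0,0,0],[0,0,0]]
  ]
}}

```text
time_s: 2.45
ee_pos: [0.5207, -0.2341, 0.0203]
ee_rot: [[0.095, 0.995, -0.002], [0.995, -0.095, 0.0], [0.0, -0.002, -1.0]]
wrist_force: [-0.3, -0.8, -0.9]
grip_width: 0.087
```

Call:
{"op": "play_rows", "data": {
  "series": [
    [100,[0,0,0],[0,0,0]],
    [100,[0,0,0],[0,0,0]],
    [100,[0,0,0],[0,0,0]]
  ]
}}

```text
time_s: 2.7
ee_pos: [0.5227, -0.2338, 0.0227]
ee_rot: [[0.094, 0.996, 0.003], [0.996, -0.094, -0.001], [-0.001, 0.003, -1.0]]
wrist_force: [0.2, -0.4, -0.1]
grip_width: 0.0872
```

```bash
python3 shot.py wrist w2; python3 -c "
from rig import monitor
print(monitor.state()['ee_rot'].round(4))"
```

```text
2.75 [ 0.5226 -0.2338  0.0225] [-0.21 -0.41 -0.12] 0.08699975599709905
[[ 9.370e-02  9.956e-01  2.200e-03]
 [ 9.956e-01 -9.370e-02 -1.100e-03]
 [-9.000e-04  2.300e-03 -1.000e+00]]
```

View pics/w2.png

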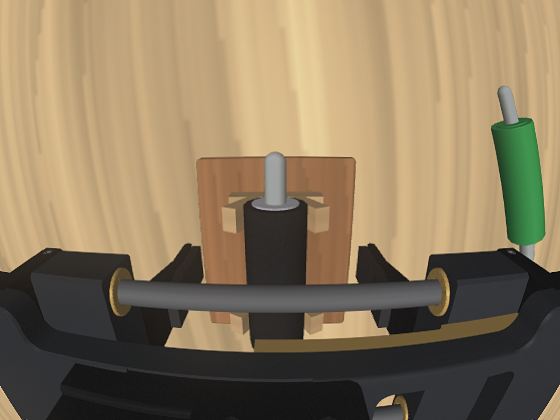

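Call:
{"op": "play_rows", "data": {
  "series": [
    [100,[0.5,-2,1],[0,0,0]],
    [60,[0,0,0],[0,0,0]],
    [40,[0,0,0],[0,0,0]],
    [20,[0,0,0],[0,0,0]],
    [20,[0,0,0],[0,0,0]],
    [20,[0,0,0],[0,0,0]],
    [20,[0,0,0],[0,0,0]],
    [20,[0,0,0],[0,0,0]]
  ],
  "newtons": 15
}}

```text
time_s: 3.42
ee_pos: [0.5198, -0.2326, 0.0202]
ee_rot: [[0.094, 0.996, 0.0], [0.996, -0.094, -0.0], [-0.0, 0.0, -1.0]]
wrist_force: [-0.1, -0.3, 0.5]
grip_width: 0.048
```

Call:
{"op": "play_rows", "data": {
  "series": [
    [10,[0,0,0],[0,0,0]],
    [10,[0,0,0],[0,0,0]],
    [10,[0,0,0],[0,0,0]],
    [10,[0,0,0],[0,0,0]]
  ],
  "newtons": 40
}}

```text
time_s: 3.75
ee_pos: [0.521, -0.2327, 0.0206]
ee_rot: [[0.093, 0.996, 0.003], [0.996, -0.093, -0.0], [-0.0, 0.003, -1.0]]
wrist_force: [2.4, -0.2, -1.4]
grip_width: 0.0288
```

```bash
python3 shot.py wrist w3; python3 -c "
from rig import monitor
s=monitor.state();print(s['ee_rot'].round(4),s['wrist_force'])"
```

```text
3.8 [ 0.521  -0.2327  0.0206] [ 2.88 -0.77 -2.08] 0.029025121818137507
[[ 9.320e-02  9.956e-01  2.500e-03]
 [ 9.956e-01 -9.320e-02 -4.000e-04]
 [-1.000e-04  2.600e-03 -1.000e+00]] [ 2.87642536 -0.77440069 -2.07847314]
```

View pics/w3.png

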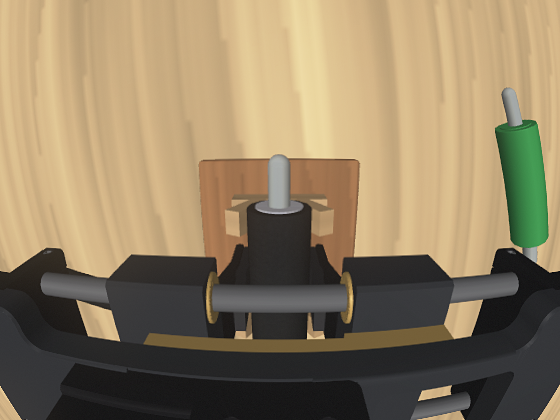

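Call:
{"op": "play_rows", "data": {
  "series": [
    [10,[0,0,-3],[0,0,0]],
    [10,[0,0,-10],[0,0,0]],
    [10,[0,0,-25],[0,0,0]],
    [10,[0,0,-35],[0,0,0]],
    [10,[0,0,-40],[0,0,0]],
    [10,[0,0,-40],[0,0,0]],
    [10,[0,0,-40],[0,0,0]],
    [10,[0,0,-35],[0,0,0]]
  ]
}}

```text
time_s: 4.47
ee_pos: [0.5186, -0.2322, 0.2513]
ee_rot: [[0.094, 0.996, -0.001], [0.996, -0.094, -0.0], [-0.0, -0.0, -1.0]]
wrist_force: [1.8, -0.2, -2.5]
grip_width: 0.0292
```

```bash
python3 -c "
from h import *
plan([.5055,.125,.26],-2.1,11,10)"
```

```text
total turn [-0.03  0.02 -3.27] shift [354.4 -46.5  -8.8]
[[10, [32.2, -4.2, -0.8], [-0.0, 0.0, -0.3]], [10, [32.2, -4.1, -0.8], [-0.0, 0.0, -0.3]], [10, [32.3, -3.9, -0.8], [-0.0, 0.0, -0.3]], [10, [32.3, -3.7, -0.8], [-0.0, 0.0, -0.3]], [10, [32.3, -3.6, -0.8], [-0.0, 0.0, -0.3]], [10, [32.3, -3.4, -0.8], [-0.0, 0.0, -0.29]], [10, [32.3, -3.2, -0.8], [-0.01, 0.0, -0.3]], [10, [32.4, -3.0, -0.8], [-0.0, 0.0, -0.29]], [10, [32.4, -2.9, -0.8], [-0.01, 0.01, -0.3]], [10, [32.4, -2.7, -0.8], [-0.0, 0.0, -0.29]], [10, [32.4, -2.6, -0.8], [-0.01, 0.01, -0.3]]]
```

Call:
{"op": "play_rows", "data": {
  "series": [
    [10,[15,-2,0],[0,0,-0.3]],
    [10,[25,-3,0],[0,0,-0.3]],
    [10,[35,-4,0],[0,0,-0.3]],
    [10,[38,-4.5,0],[0,0,-0.3]],
    [10,[38,-4.5,0],[0,0,-0.3]],
    [10,[38,-4.5,0],[0,0,-0.3]],
    [10,[38,-4,0],[0,0,-0.3]],
    [10,[38,-4,0],[0,0,-0.3]]
  ]
}}

```text
time_s: 5.13
ee_pos: [0.5066, 0.0355, 0.2479]
ee_rot: [[0.052, 0.999, -0.002], [0.999, -0.052, -0.001], [-0.001, -0.002, -1.0]]
wrist_force: [0.6, -0.1, -1.3]
grip_width: 0.029
```

Call:
{"op": "play_rows", "data": {
  "series": [
    [10,[38,-3,0],[0,0,-0.3]],
    [10,[30,-2.5,0],[0,0,-0.3]],
    [10,[22,-2,0],[0,0,-0.3]],
    [10,[0,0,0],[0,0,0]],
    [10,[0,0,0],[0,0,0]],
    [10,[0,0,0],[0,0,0]],
    [10,[0,0,0],[0,0,0]]
  ]
}}

```text
time_s: 5.72
ee_pos: [0.5052, 0.1223, 0.2478]
ee_rot: [[0.039, 0.999, -0.001], [0.999, -0.039, -0.001], [-0.001, -0.001, -1.0]]
wrist_force: [0.2, 0.3, -2.0]
grip_width: 0.0288
```

```bash
python3 shot.py wrist w4;python3 shot.py scene s4 200 100 480 310 2.8;python3 shot.py side d4 150 50 350 250 3; python3 -c "
from rig import monitor
s=monitor.state();print(s['ee_rot'].round(4),s['wrist_force'])"
```

```text
5.7667 [0.5053 0.1223 0.2479] [ 0.18  0.69 -2.77] 0.028725218141308746
5.8167 [0.5054 0.1225 0.248 ] [ 0.9   0.09 -2.27] 0.02882495386247049
5.8667 [0.5055 0.1228 0.2481] [ 0.65 -0.85 -1.88] 0.029263426572369813
[[ 3.840e-02  9.993e-01 -3.000e-04]
 [ 9.993e-01 -3.840e-02 -7.000e-04]
 [-7.000e-04 -3.000e-04 -1.000e+00]] [ 0.65329819 -0.85135411 -1.88133659]
```

View pics/w4.png

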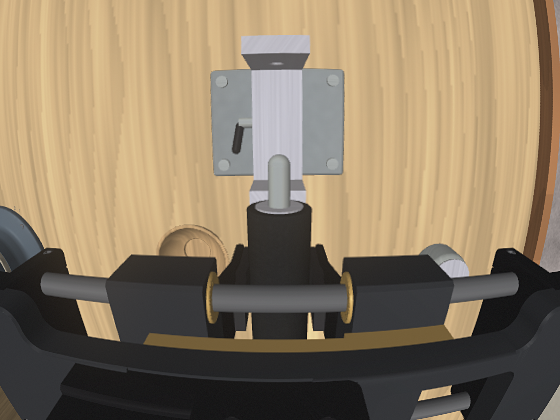

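View pics/s4.png

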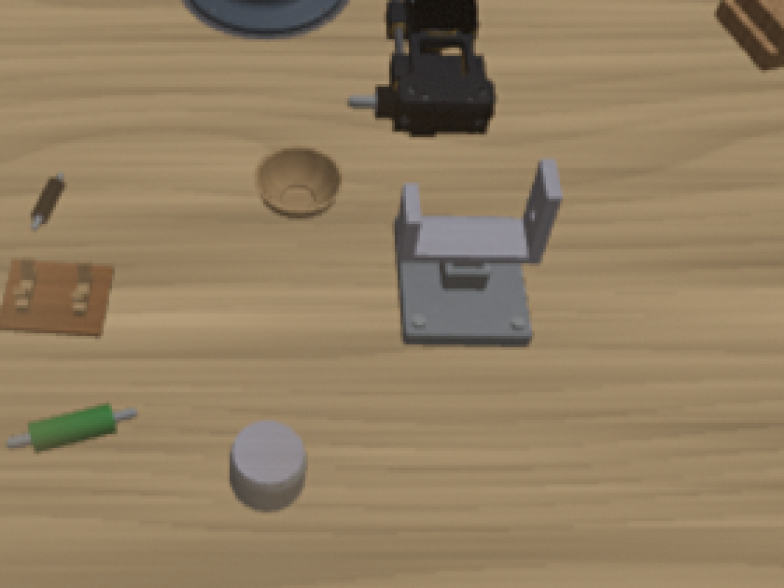

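View pics/d4.png

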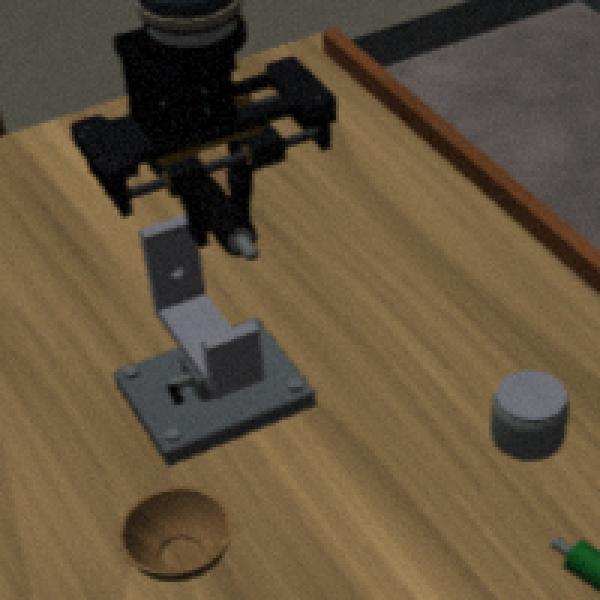

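Run:
```python
import cv2
a=cv2.imread("pics/w4.png");cv2.imwrite("pics/w4c.png",cv2.resize(a[28:218,200:355],None,fx=4,fy=3.1,interpolation=3)); cv2.imwrite("pics/w4d.png",cv2.resize(a[28:78,230:320],None,fx=8,fy=8,interpolation=3))
```

```text
(no output)
```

View pics/w4c.png

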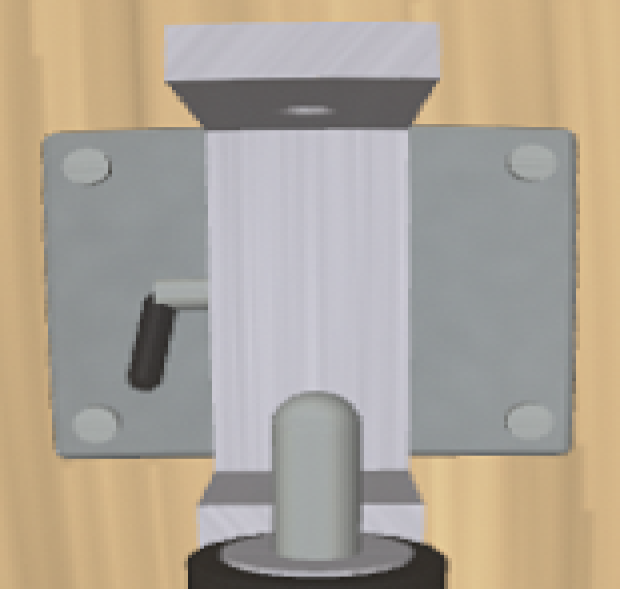

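View pics/w4d.png

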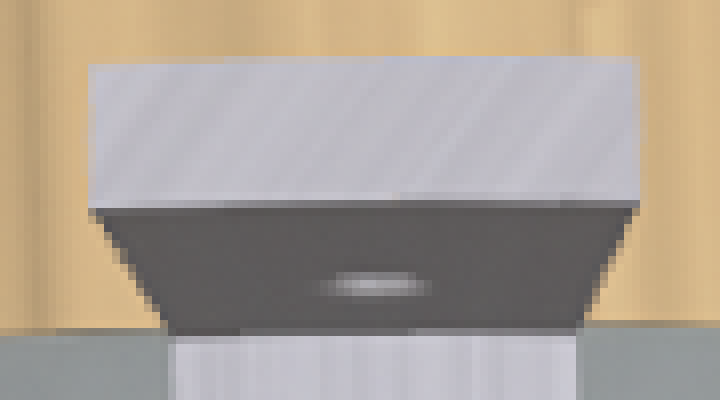

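```bash
cat > fs.py <<'E'
from h import *
c=load("cap_w4.pkl")
m=np.array([(-25,68,50),(25,68,50),(-25,54,50),(25,54,50),(-25,54,-38),(25,54,-38),(-25,-58,-38),(25,-58,-38),(-25,-58,12),(25,-58,12)])/1e3
o=np.r_[cr([(88,64),(639,57),(89,206),(637,204),(170,333),(579,332)],8,(230,28)),cr([(213,471),(408,470),(200,504),(424,503)],(4,3.1),(200,28))]
def g(p): return (projw(c,m@Rz(p[2]).T+[p[0],p[1],p[3]])-o).ravel()
r=least_squares(g,[.5,.19,0,.11]);p=r.x;print("stand",p,np.degrees(p[2]),r.fun.reshape(-1,2).round(1).tolist())
print("std mm",np.sqrt(np.diag(np.linalg.inv(r.jac.T@r.jac)))*.4*1e3)
# foot
mf=np.array([(-80,65,22),(80,65,22),(80,-65,22),(-80,-65,22)])/1e3
of=cr([(43,131),(577,128),(571,455),(57,458)],(4,3.1),(200,28))
def gf(q): return (projw(c,mf@Rz(q[2]).T+[q[0],q[1],0])-of).ravel()
r2=least_squares(gf,[.5,.19,0]);print("foot",r2.x,np.degrees(r2.x[2]),r2.fun.reshape(-1,2).round(1).tolist())
# pin: tip height known = TCP z+.0194
s=np.array([.5053,.1224,.248]); 
R=np.array([[.0384,.9993,-.0003],[.9993,-.0384,-.0007],[-.0007,-.0003,-1]])
tip=cr([(316,392)],(4,3.1),(200,28))[0]; base=cr([(317,558)],(4,3.1),(200,28))[0]
for dx in(-4,-2,0,2):
  print(dx, projw(c,s+R@(np.array([64+dx,0,-19.4])/1e3)).round(1),tip, projw(c,s+R@(np.array([40+dx,0,-19.4-5])/1e3)).round(1),base)
E
python3 fs.py
```

```text
stand [ 0.50480127  0.19409947 -0.02924471  0.11803538] -1.6755982051002698 [[0.1, -0.0], [-0.1, -0.1], [0.0, 0.2], [0.4, -0.5], [0.3, 0.6], [-0.3, 0.1], [0.4, -0.2], [0.2, -0.3], [-0.9, 0.2], [-0.0, -0.0]]
std mm [0.11440059 0.11649999 1.77043356 0.4997281 ]
foot [ 0.50500908  0.19448531 -0.031591  ] -1.8100307469270478 [[-1.0, -0.5], [1.2, -0.8], [1.2, 0.8], [-1.3, 0.7]]
-4 [[280.7 157.8]] [278.625      154.11290323] [[280.7 214. ]] [278.875      207.66129032]
-2 [[280.7 153.2]] [278.625      154.11290323] [[280.7 209.6]] [278.875      207.66129032]
0 [[280.7 148.7]] [278.625      154.11290323] [[280.7 205.2]] [278.875      207.66129032]
2 [[280.7 144.1]] [278.625      154.11290323] [[280.7 200.7]] [278.875      207.66129032]
```

Call:
{"op": "play_rows", "data": {
  "series": [
    [10,[15,-1.8,0],[0,0,-0.4]],
    [10,[25,0,10],[0,0,0]],
    [10,[19,0,25],[0,0,0]],
    [10,[0,0,30],[0,0,0]],
    [10,[0,0,25],[0,0,0]],
    [10,[0,0,12],[0,0,0]],
    [10,[0,0,0],[0,0,0]],
    [10,[0,0,0],[0,0,0]]
  ]
}}

```text
time_s: 6.53
ee_pos: [0.5059, 0.1828, 0.1465]
ee_rot: [[0.03, 1.0, -0.0], [1.0, -0.03, 0.0], [0.0, -0.0, -1.0]]
wrist_force: [-0.8, 0.6, -1.3]
grip_width: 0.0289
```

```bash
cat >> h.py <<'E'
def st(S=(.505,.1943),yaw=-1.75,H=.1185,off=(-.0018,-.0009),dz=.0194):
    from rig import monitor
    s=monitor.state();A=Rz(np.radians(yaw));d=A.T@(s["ee_pos"]-np.array([*S,0])); R=s["ee_rot"]
    print("t",round(s["time_s"],2),"roller in stand mm: x %.1f y %.1f z-H %.1f"%((d[0]+off[1])*1e3,(d[1]+off[0])*1e3,(d[2]+dz-H)*1e3),"yaw err %.2f"%(np.degrees(np.arctan2(R[1,1],R[0,1]))-yaw),"tilt",(A.T@R[:,2]).round(4)[:2],"F_st",(A.T@s["wrist_force"]).round(1),"M",(A.T@s["ft_torque"]).round(2),"grip",round(s["grip_width"]*1e3,1),"z",s["ee_pos"][2].round(4))
E
python3 shot.py wrist w5; python3 shot.py scene s5 290 90 450 230 4.5;python3 shot.py side d5 160 70 290 210 5; python3 -c "
from h import *
st()"
```

```text
6.5833 [0.5066 0.1832 0.1475] [-0.16 -0.73 -2.28] 0.02915031719311057
6.6333 [0.5068 0.1835 0.1479] [ 0.34 -0.17 -2.02] 0.02887715396748348
6.6833 [0.5068 0.1835 0.148 ] [ 0.44 -0.05 -1.8 ] 0.029012026855324384
t 6.68 roller in stand mm: x 1.3 y -12.6 z-H 48.9 yaw err 0.04 tilt [0.0033 0.0011] F_st [ 0.4 -0.  -1.8] M [ 0.05 -0.1  -0.  ] grip 29.0 z 0.148
```

View pics/w5.png

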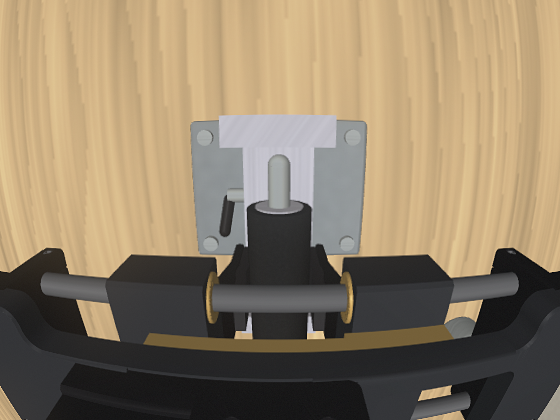

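View pics/s5.png

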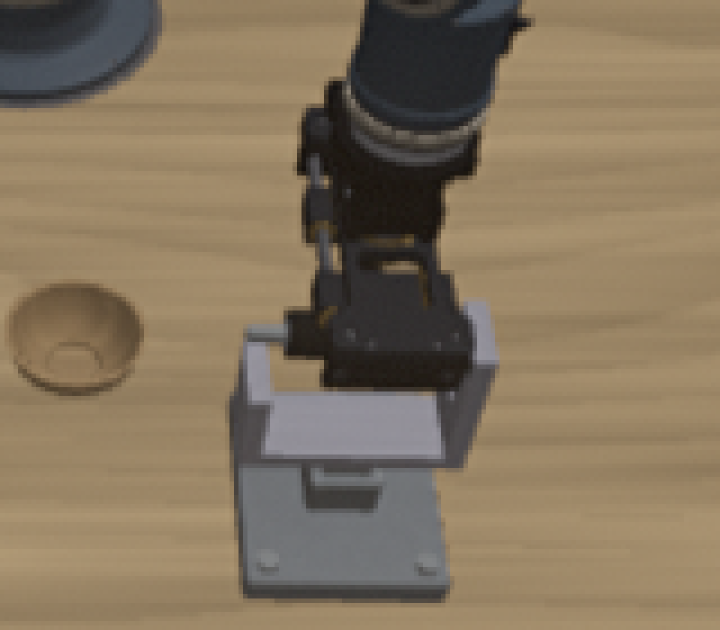

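View pics/d5.png

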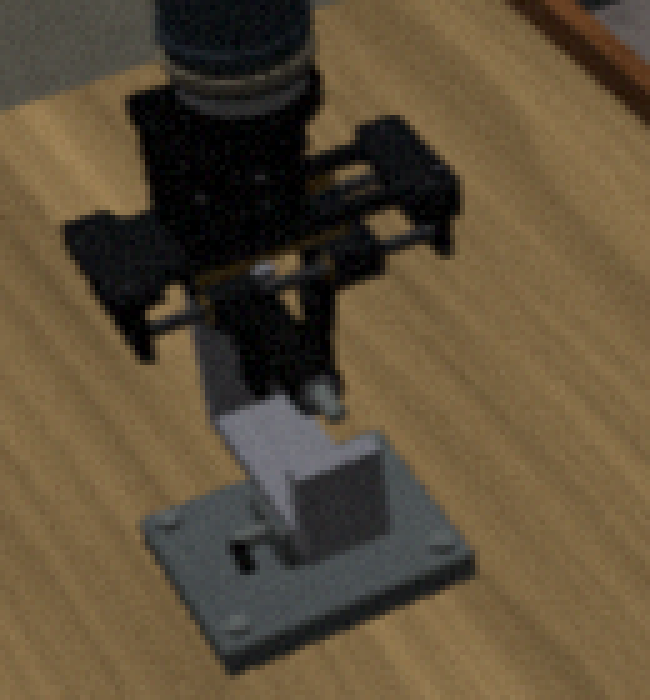

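Call:
{"op": "play_rows", "data": {
  "series": [
    [10,[0,-0.8,5],[0,0,0]],
    [10,[0,0,8],[0,0,0]],
    [10,[0,0,5],[0,0,0]],
    [10,[0,0,1],[0,0,0]],
    [10,[0,0,0],[0,0,0]],
    [10,[0,0,0],[0,0,0]]
  ]
}}

```text
time_s: 7.18
ee_pos: [0.5047, 0.1832, 0.1271]
ee_rot: [[0.029, 1.0, -0.0], [1.0, -0.029, -0.0], [-0.0, -0.0, -1.0]]
wrist_force: [-0.0, 0.2, -1.7]
grip_width: 0.0289
```

```bash
python3 shot.py wrist w6 200 100 355 220 5; python3 -c "
from h import *
st()"
```

```text
7.2333 [0.5048 0.1833 0.1273] [-1.    0.44 -2.71] 0.02911840209938774
t 7.23 roller in stand mm: x -0.8 y -12.8 z-H 28.2 yaw err 0.09 tilt [0.0002 0.0001] F_st [-1.   0.4 -2.7] M [-0.01 -0.09  0.02] grip 29.1 z 0.1273
```

View pics/w6.png

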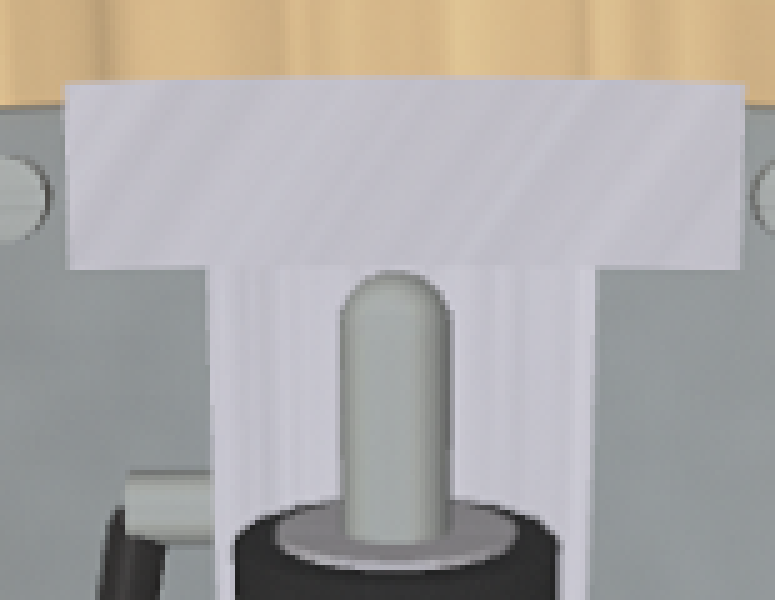

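Call:
{"op": "play_rows", "data": {
  "series": [
    [10,[1,0.7,0],[0,0,0]],
    [10,[1,0,0],[0,0,0]],
    [10,[1,0,0],[0,0,0]],
    [10,[1,0,0],[0,0,0]],
    [10,[1,0,0],[0,0,0]],
    [10,[0,0,0],[0,0,0]]
  ]
}}

```text
time_s: 7.73
ee_pos: [0.5056, 0.1876, 0.1272]
ee_rot: [[0.03, 1.0, -0.0], [1.0, -0.03, -0.001], [-0.001, -0.0, -1.0]]
wrist_force: [-0.1, -2.4, -1.5]
grip_width: 0.029
```

```bash
python3 -c "
from h import *
st()"
```

```text
t 7.73 roller in stand mm: x -0.1 y -8.5 z-H 28.1 yaw err 0.06 tilt [-0.0001 -0.0011] F_st [-0.  -2.4 -1.5] M [-0.48 -0.17 -0.02] grip 29.0 z 0.1272
```

Call:
{"op": "play_rows", "data": {
  "series": [
    [10,[2,0,0],[0,0,0]],
    [10,[2,0,0],[0,0,0]],
    [10,[2,0,0],[0,0,0]],
    [10,[2,0,0],[0,0,0]],
    [10,[0,0,0],[0,0,0]]
  ]
}}

```text
time_s: 8.15
ee_pos: [0.5058, 0.1956, 0.1271]
ee_rot: [[0.029, 1.0, -0.0], [1.0, -0.029, -0.001], [-0.001, -0.0, -1.0]]
wrist_force: [0.8, -5.8, -1.1]
grip_width: 0.0288
```

```bash
python3 -c "
from h import *
st()"
```

```text
t 8.15 roller in stand mm: x -0.1 y -0.5 z-H 28.0 yaw err 0.07 tilt [-0.0003 -0.0014] F_st [ 0.9 -5.7 -1.1] M [-1.08 -0.16 -0.08] grip 28.8 z 0.1271
```

Call:
{"op": "play_rows", "data": {
  "series": [
    [10,[2,0,0],[0,0,0]],
    [10,[2,0,0],[0,0,0]],
    [10,[2,0,0],[0,0,0]],
    [10,[2,0,0],[0,0,0]],
    [10,[1,0,0],[0,0,0]],
    [10,[0,0,0],[0,0,0]],
    [10,[0,0,0],[0,0,0]]
  ]
}}

```text
time_s: 8.73
ee_pos: [0.506, 0.203, 0.1269]
ee_rot: [[0.03, 1.0, -0.001], [1.0, -0.03, -0.004], [-0.004, -0.001, -1.0]]
wrist_force: [-0.4, -7.2, -0.9]
grip_width: 0.029
```

```bash
python3 -c "
from h import *
st()"; python3 shot.py wrist w7; python3 shot.py scene s7 290 90 450 230 4.5
```

```text
t 8.73 roller in stand mm: x -0.2 y 6.9 z-H 27.8 yaw err 0.01 tilt [-0.001  -0.0036] F_st [-0.2 -7.2 -0.9] M [-1.58 -0.16  0.01] grip 29.0 z 0.1269
8.7833 [0.5059 0.203  0.1268] [ 0.45 -7.99 -0.7 ] 0.029043415460558806
8.8333 [0.506  0.203  0.1269] [-0.12 -7.58 -0.32] 0.029140801875946226
```

View pics/s7.png

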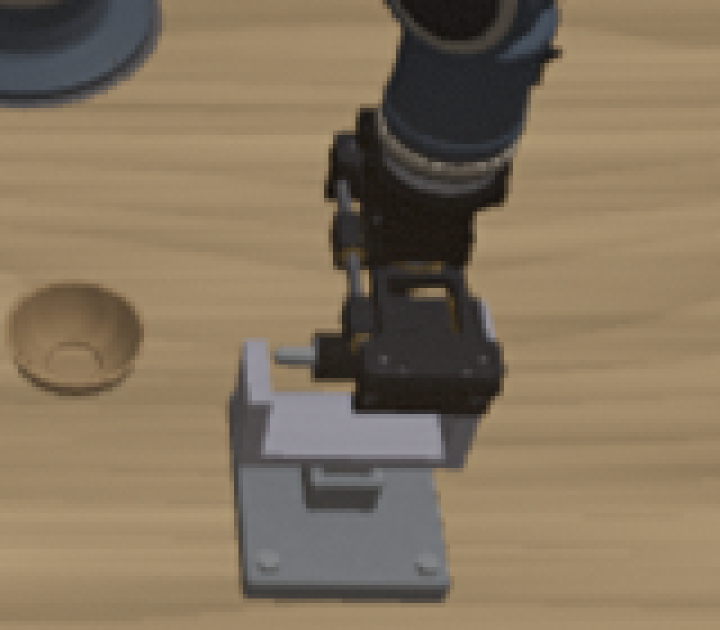

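View pics/w7.png

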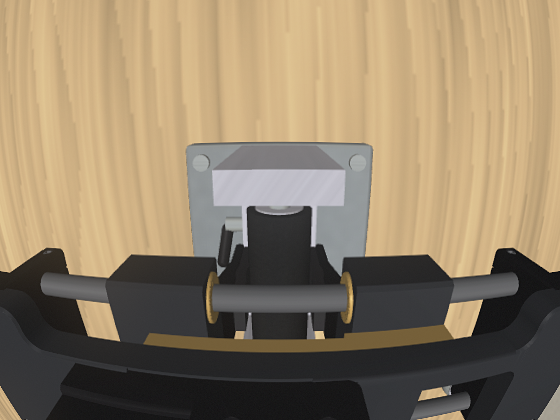

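Call:
{"op": "play_rows", "data": {
  "series": [
    [10,[1.5,0.2,0],[0,0,0]],
    [10,[1.5,0,0],[0,0,0]],
    [10,[0,0,2],[0,0,0]],
    [10,[0,0,2],[0,0,0]],
    [10,[0,0,2],[0,0,0]],
    [10,[0,0,2],[0,0,0]],
    [10,[0,0,0],[0,0,0]]
  ]
}}

```text
time_s: 9.42
ee_pos: [0.5064, 0.2055, 0.1187]
ee_rot: [[0.031, 1.0, -0.001], [1.0, -0.031, -0.004], [-0.004, -0.001, -1.0]]
wrist_force: [-0.2, -8.1, -0.9]
grip_width: 0.029
```

```bash
python3 -c "
from h import *
st()"; python3 shot.py wrist w8 200 100 355 220 5;python3 shot.py side d8 160 70 290 210 5; python3 shot.py scene s8 330 130 400 220 6.5
```

```text
t 9.42 roller in stand mm: x 0.1 y 9.4 z-H 19.6 yaw err -0.01 tilt [-0.001  -0.0043] F_st [ 0.  -8.1 -0.9] M [-1.77 -0.25  0.05] grip 29.0 z 0.1187
9.4667 [0.5064 0.2054 0.1187] [ 0.83 -7.8  -0.48] 0.028664257773862677
9.5167 [0.5064 0.2054 0.1187] [ 1.52 -8.75 -1.7 ] 0.028639771927930845
9.5667 [0.5064 0.2053 0.1187] [-0.07 -8.69 -0.57] 0.028976982935008864
```

View pics/d8.png

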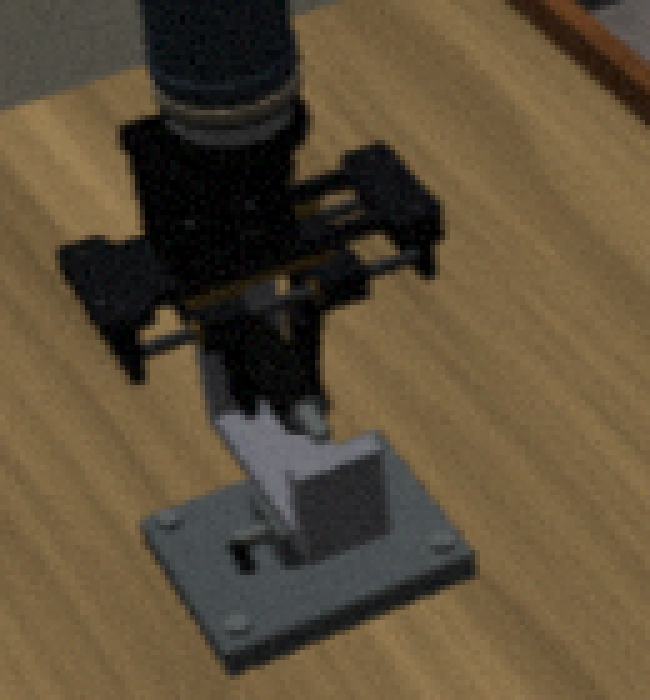

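View pics/s8.png

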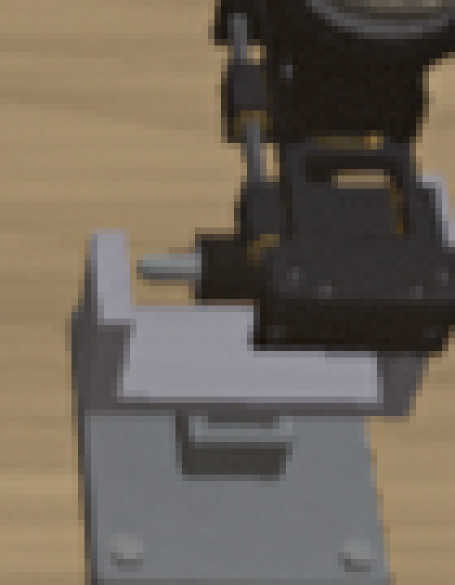

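View pics/w8.png

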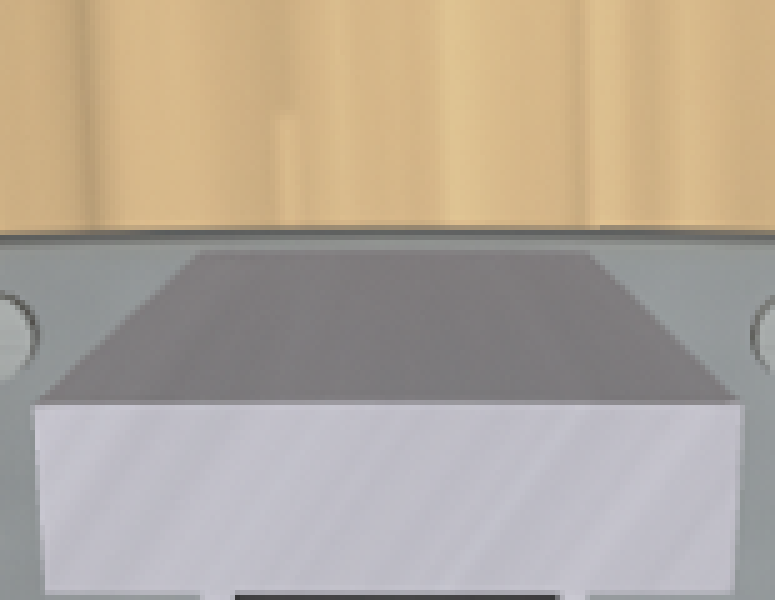

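Call:
{"op": "play_rows", "data": {
  "series": [
    [10,[0,-0.4,2],[0,0,0]],
    [10,[0,0,2],[0,0,0]],
    [10,[0,0,2],[0,0,0]],
    [10,[0,0,2],[0,0,0]],
    [10,[0,0,2],[0,0,0]],
    [10,[0,0,2],[0,0,0]],
    [10,[0,0,1],[0,0,0]],
    [10,[0,0,0],[0,0,0]]
  ]
}}

```text
time_s: 10.23
ee_pos: [0.5056, 0.2055, 0.1052]
ee_rot: [[0.031, 1.0, -0.002], [1.0, -0.031, -0.004], [-0.004, -0.002, -1.0]]
wrist_force: [2.3, -7.1, -6.3]
grip_width: 0.0287
```

```bash
python3 -c "
from h import *
st()"; python3 shot.py scene s9 330 130 400 220 6.5 ;python3 -c "
from h import *
st()"
```

```text
t 10.23 roller in stand mm: x -0.6 y 9.4 z-H 6.1 yaw err -0.00 tilt [-0.0018 -0.0043] F_st [ 2.5 -7.1 -6.3] M [-1.65 -0.41 -0.08] grip 28.7 z 0.1052
10.2833 [0.5055 0.2053 0.1049] [ 1.39 -6.31 -8.24] 0.029246075894481943
t 10.28 roller in stand mm: x -0.8 y 9.3 z-H 5.8 yaw err -0.01 tilt [-0.0021 -0.0044] F_st [ 1.6 -6.3 -8.2] M [-1.63 -0.47 -0.13] grip 29.2 z 0.1049
```

View pics/s9.png

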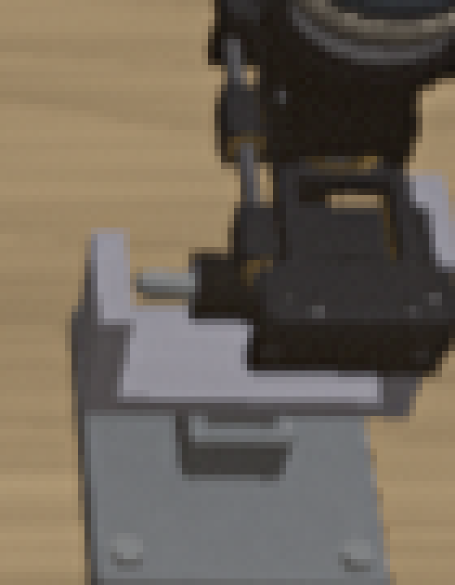

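Call:
{"op": "play_rows", "data": {
  "series": [
    [10,[0,0,1],[0,0,0]],
    [10,[0,0,0.5],[0,0,0]],
    [10,[0,0,0],[0,0,0]]
  ]
}}

```text
time_s: 10.53
ee_pos: [0.5055, 0.2057, 0.1034]
ee_rot: [[0.031, 1.0, -0.002], [1.0, -0.031, -0.004], [-0.004, -0.002, -1.0]]
wrist_force: [0.6, -5.5, -5.8]
grip_width: 0.029
```

```bash
python3 -c "
from h import *
st()";  python3 shot.py wrist w10 ;python3 -c "
from h import *
st()"
```

```text
t 10.53 roller in stand mm: x -0.8 y 9.6 z-H 4.3 yaw err -0.00 tilt [-0.0023 -0.0038] F_st [ 0.8 -5.4 -5.8] M [-1.52 -0.44 -0.09] grip 29.0 z 0.1034
10.5833 [0.5054 0.2057 0.1034] [ 0.95 -6.81 -5.55] 0.02885211017868967
t 10.58 roller in stand mm: x -0.8 y 9.6 z-H 4.3 yaw err 0.00 tilt [-0.0023 -0.0038] F_st [ 1.2 -6.8 -5.6] M [-1.47 -0.38 -0.05] grip 28.9 z 0.1034
```

View pics/w10.png

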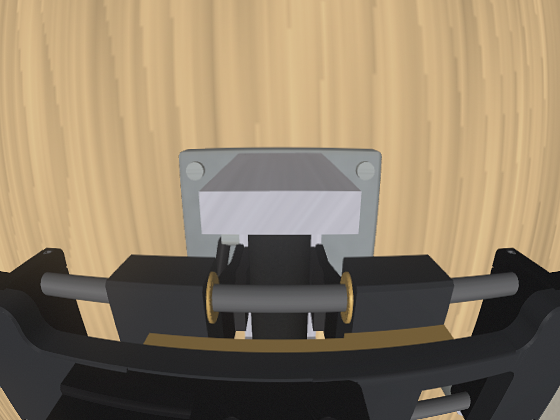

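Call:
{"op": "play_rows", "data": {
  "series": [
    [10,[0,0.4,1],[0,0,0]],
    [10,[0,0,0],[0,0,0]],
    [10,[0,0,0],[0,0,0]]
  ]
}}

```text
time_s: 10.83
ee_pos: [0.5056, 0.206, 0.1026]
ee_rot: [[0.03, 1.0, -0.003], [1.0, -0.03, -0.004], [-0.004, -0.002, -1.0]]
wrist_force: [0.8, -7.2, -4.7]
grip_width: 0.0293
```

```bash
python3 -c "
from h import *
st()"
```

```text
t 10.83 roller in stand mm: x -0.6 y 9.9 z-H 3.5 yaw err 0.02 tilt [-0.0024 -0.0037] F_st [ 1.  -7.2 -4.7] M [-1.44 -0.18 -0.05] grip 29.3 z 0.1026
```

Call:
{"op": "play_rows", "data": {
  "series": [
    [10,[0,0,0.8],[0,0,0]],
    [10,[0,0,0],[0,0,0]],
    [10,[0,0,0],[0,0,0]]
  ]
}}

```text
time_s: 11.08
ee_pos: [0.5056, 0.2062, 0.1021]
ee_rot: [[0.03, 1.0, -0.002], [1.0, -0.03, -0.003], [-0.003, -0.002, -1.0]]
wrist_force: [-0.6, -6.6, -3.1]
grip_width: 0.0291
```

```bash
python3 -c "
from h import *
st()";  python3 shot.py scene s11 330 130 400 220 6.5 ;  python3 shot.py side d11 200 130 250 190 12;python3 -c "
from h import *
st()"
```

```text
t 11.08 roller in stand mm: x -0.6 y 10.1 z-H 3.0 yaw err 0.03 tilt [-0.0022 -0.0034] F_st [-0.4 -6.6 -3.1] M [-1.38 -0.11  0.  ] grip 29.1 z 0.1021
11.1333 [0.5056 0.2062 0.1021] [-0.71 -6.37 -4.08] 0.028879325592101875
11.1833 [0.5057 0.2062 0.1021] [-0.42 -6.02 -3.44] 0.02908898176259447
t 11.18 roller in stand mm: x -0.6 y 10.1 z-H 3.0 yaw err 0.03 tilt [-0.0022 -0.0034] F_st [-0.2 -6.  -3.4] M [-1.36 -0.16 -0.03] grip 29.1 z 0.1021
```

View pics/s11.png

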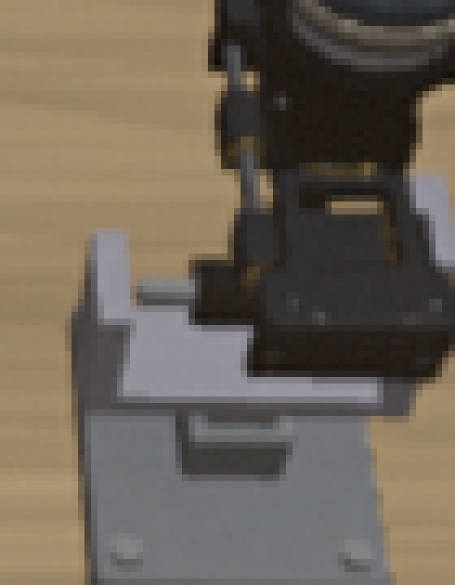

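View pics/d11.png

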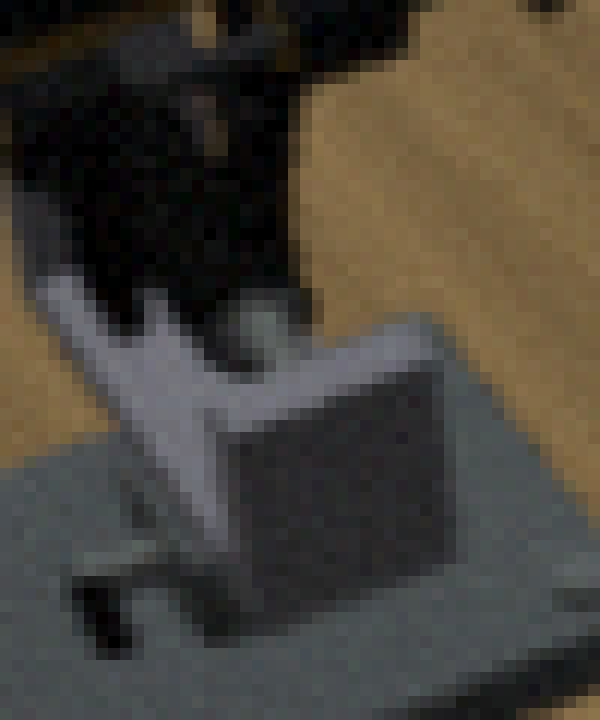

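Call:
{"op": "play_rows", "data": {
  "series": [
    [10,[0,0.2,0.8],[0,0,0]],
    [10,[0,0,0],[0,0,0]],
    [10,[0,0,0],[0,0,0]]
  ]
}}

```text
time_s: 11.43
ee_pos: [0.5058, 0.2064, 0.1015]
ee_rot: [[0.03, 1.0, -0.002], [1.0, -0.03, -0.003], [-0.003, -0.002, -1.0]]
wrist_force: [-0.8, -6.1, -0.6]
grip_width: 0.029
```

```bash
cat > av.py <<'E'
from rig import monitor,viewer
from h import *
F=[]
for i in range(4):
    viewer.capture("scene"); F.append(monitor.state()["wrist_force"])
st(); print("meanF world",np.mean(F,0).round(2))
E
python3 av.py
```

```text
t 11.63 roller in stand mm: x -0.5 y 10.3 z-H 2.4 yaw err 0.04 tilt [-0.0022 -0.0032] F_st [-0.4 -7.6 -2.5] M [-1.38 -0.03  0.01] grip 29.1 z 0.1015
meanF world [-0.76 -6.45 -2.  ]
```

Call:
{"op": "play_rows", "data": {
  "series": [
    [10,[0,0,0.8],[0,0,0]],
    [10,[0,0,0],[0,0,0]],
    [10,[0,0,0],[0,0,0]]
  ]
}}

```text
time_s: 11.88
ee_pos: [0.5058, 0.2066, 0.1009]
ee_rot: [[0.03, 1.0, -0.002], [1.0, -0.03, -0.003], [-0.003, -0.002, -1.0]]
wrist_force: [-0.8, -6.1, -0.7]
grip_width: 0.0291
```

```bash
python3 av.py
```

```text
t 12.08 roller in stand mm: x -0.4 y 10.5 z-H 1.8 yaw err 0.05 tilt [-0.0019 -0.003 ] F_st [-1.5 -6.6 -0.7] M [-1.29  0.09  0.05] grip 29.1 z 0.1009
meanF world [-1.24 -6.37 -0.84]
```

Call:
{"op": "play_rows", "data": {
  "series": [
    [10,[0,-0.2,-0.4],[0,0,0]],
    [10,[-1,0,0],[0,0,0]],
    [10,[-1,0,0],[0,0,0]],
    [10,[-1,0,0],[0,0,0]],
    [10,[0,0,0],[0,0,0]],
    [10,[0,0,0],[0,0,0]]
  ]
}}

```text
time_s: 12.58
ee_pos: [0.5057, 0.2039, 0.1013]
ee_rot: [[0.03, 1.0, -0.002], [1.0, -0.03, -0.002], [-0.002, -0.001, -1.0]]
wrist_force: [-0.3, -5.6, -0.7]
grip_width: 0.029
```

```bash
python3 av.py; python3 shot.py scene s12 330 150 380 200 12; python3 shot.py side d12 200 140 250 190 12
```

```text
t 12.78 roller in stand mm: x -0.4 y 7.9 z-H 2.2 yaw err 0.05 tilt [-0.0015 -0.0022] F_st [-0.1 -6.4 -1.5] M [-1.12 -0.06  0.08] grip 28.9 z 0.1013
meanF world [-0.66 -5.68 -1.72]
12.8333 [0.5057 0.204  0.1013] [-0.15 -5.61 -1.52] 0.028775381478530038
12.8833 [0.5057 0.204  0.1013] [-0.62 -4.93 -1.13] 0.028535591970205595
```

View pics/s12.png

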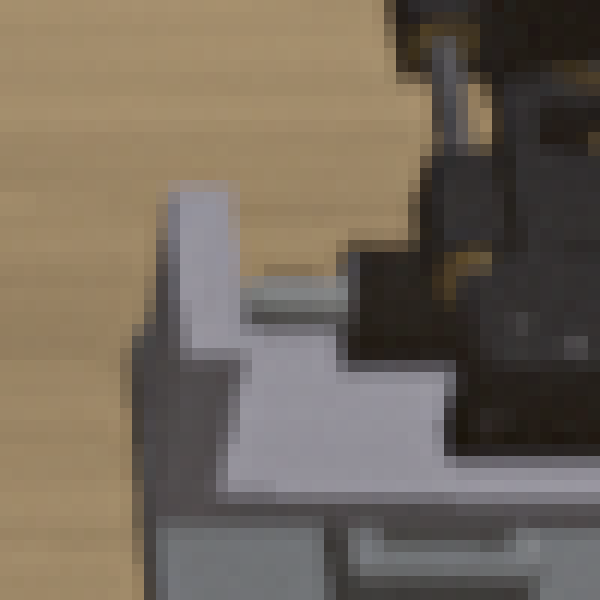

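View pics/d12.png

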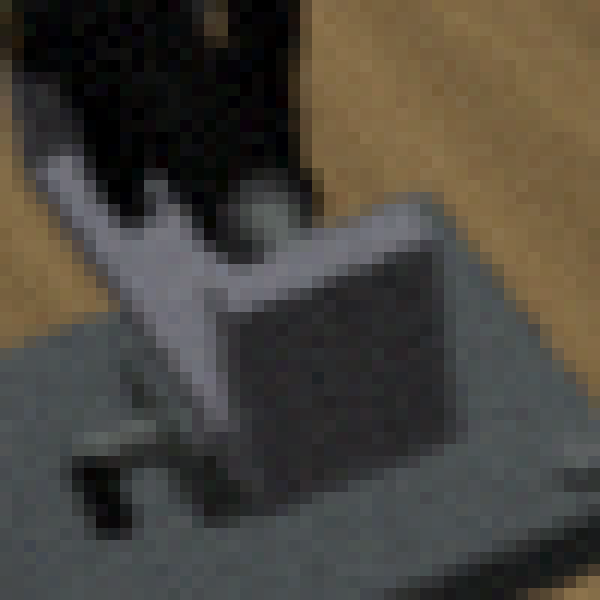

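Call:
{"op": "play_rows", "data": {
  "series": [
    [10,[-1,0,0],[0,0,0]],
    [10,[-1,0,0],[0,0,0]],
    [10,[0,0,0],[0,0,0]],
    [10,[0,0,0],[0,0,0]]
  ]
}}

```text
time_s: 13.22
ee_pos: [0.5057, 0.2025, 0.1014]
ee_rot: [[0.029, 1.0, -0.001], [1.0, -0.029, -0.001], [-0.001, -0.001, -1.0]]
wrist_force: [-0.1, -5.8, -2.1]
grip_width: 0.0284
```

```bash
python3 av.py
```

```text
t 13.42 roller in stand mm: x -0.4 y 6.4 z-H 2.3 yaw err 0.07 tilt [-0.0011 -0.0013] F_st [-0.7 -5.4 -2.9] M [-1.04 -0.02 -0.  ] grip 28.7 z 0.1014
meanF world [-0.75 -5.15 -2.39]
```

Call:
{"op": "play_rows", "data": {
  "series": [
    [10,[-1,0,0],[0,0,0]],
    [10,[-0.5,0,0],[0,0,0]],
    [10,[0,0,0],[0,0,0]],
    [10,[0,0,0],[0,0,0]]
  ]
}}

```text
time_s: 13.75
ee_pos: [0.5058, 0.2014, 0.1016]
ee_rot: [[0.029, 1.0, -0.001], [1.0, -0.029, -0.001], [-0.001, -0.001, -1.0]]
wrist_force: [-2.0, -4.4, -2.4]
grip_width: 0.0289
```

```bash
python3 av.py
```

```text
t 13.95 roller in stand mm: x -0.3 y 5.5 z-H 2.5 yaw err 0.09 tilt [-0.0005 -0.0004] F_st [-1.8 -4.7 -2.1] M [-1.02  0.17  0.14] grip 29.2 z 0.1016
meanF world [-1.19 -4.64 -2.3 ]
```

Call:
{"op": "play_rows", "data": {
  "series": [
    [10,[-1,-0.3,0.2],[0,0,0]],
    [10,[-1,0,0],[0,0,0]],
    [10,[0,0,0],[0,0,0]],
    [10,[0,0,0],[0,0,0]]
  ]
}}

```text
time_s: 14.28
ee_pos: [0.5058, 0.1997, 0.1016]
ee_rot: [[0.029, 1.0, 0.0], [1.0, -0.029, 0.0], [0.0, 0.0, -1.0]]
wrist_force: [-0.6, -3.9, -1.8]
grip_width: 0.0291
```

```bash
python3 av.py
```

```text
t 14.48 roller in stand mm: x -0.3 y 3.6 z-H 2.5 yaw err 0.08 tilt [0.0001 0.    ] F_st [-1.8 -4.2 -3.1] M [-0.96  0.07  0.06] grip 28.8 z 0.1016
meanF world [-0.89 -4.27 -2.32]
```

Call:
{"op": "play_rows", "data": {
  "series": [
    [10,[-1,0,0],[0,0,0]],
    [10,[-0.5,0,0],[0,0,0]],
    [10,[0,0,0],[0,0,0]],
    [10,[0,0,0],[0,0,0]]
  ]
}}

```text
time_s: 14.82
ee_pos: [0.5057, 0.1982, 0.1016]
ee_rot: [[0.029, 1.0, 0.0], [1.0, -0.029, 0.0], [0.0, 0.0, -1.0]]
wrist_force: [-1.9, -3.5, -1.9]
grip_width: 0.029
```

```bash
python3 av.py;  python3 shot.py scene s13 330 150 380 200 12; python3 shot.py side d13 200 140 250 190 12
```

```text
t 15.02 roller in stand mm: x -0.3 y 2.2 z-H 2.5 yaw err 0.09 tilt [0.0001 0.0001] F_st [-1.2 -2.8 -1.7] M [-0.74  0.11  0.09] grip 29.0 z 0.1016
meanF world [-1.24 -3.27 -2.04]
15.0667 [0.5057 0.1982 0.1016] [-1.03 -3.5  -1.37] 0.02919285734662584
15.1167 [0.5057 0.1982 0.1015] [-0.86 -3.18 -1.7 ] 0.028568858603955055
```

View pics/s13.png

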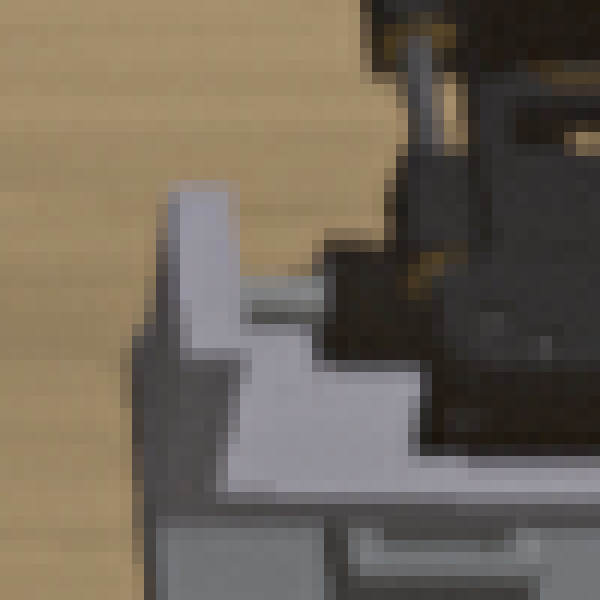

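View pics/d13.png

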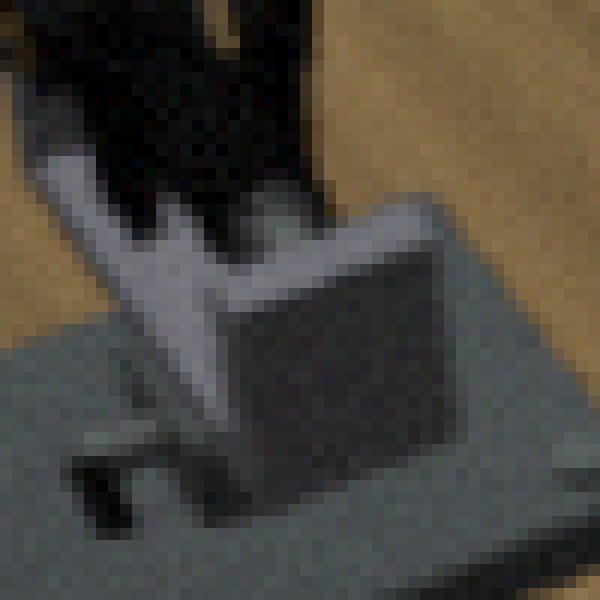

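Call:
{"op": "play_rows", "data": {
  "series": [
    [10,[-0.7,-0.3,0],[0,0,0]],
    [10,[0,0,0],[0,0,0]],
    [10,[0,0,0],[0,0,0]]
  ]
}}

```text
time_s: 15.37
ee_pos: [0.5056, 0.1975, 0.1016]
ee_rot: [[0.029, 1.0, 0.0], [1.0, -0.029, 0.0], [0.0, 0.0, -1.0]]
wrist_force: [-1.8, -3.2, -2.8]
grip_width: 0.0291
```

```bash
python3 av.py
```

```text
t 15.57 roller in stand mm: x -0.4 y 1.4 z-H 2.5 yaw err 0.07 tilt [0.0003 0.0001] F_st [ 0.1 -3.3 -2.6] M [-0.65 -0.13 -0.  ] grip 29.1 z 0.1016
meanF world [ 0.16 -2.8  -2.7 ]
```

Call:
{"op": "play_rows", "data": {
  "series": [
    [10,[-0.7,0,0],[0,0,0]],
    [10,[0,0,0],[0,0,0]],
    [10,[0,0,0],[0,0,0]]
  ]
}}

```text
time_s: 15.82
ee_pos: [0.5055, 0.1968, 0.1016]
ee_rot: [[0.029, 1.0, 0.0], [1.0, -0.029, 0.0], [0.0, 0.0, -1.0]]
wrist_force: [0.4, -3.1, -2.6]
grip_width: 0.0287
```

```bash
python3 av.py
```

```text
t 16.02 roller in stand mm: x -0.4 y 0.7 z-H 2.5 yaw err 0.08 tilt [0.0003 0.    ] F_st [ 0.6 -3.9 -3.6] M [-0.63 -0.13  0.02] grip 28.7 z 0.1016
meanF world [ 0.59 -2.8  -3.43]
```

Call:
{"op": "play_rows", "data": {
  "series": [
    [10,[-0.7,0.1,0.4],[0,0,0]],
    [10,[0,0,0],[0,0,0]],
    [10,[0,0,0],[0,0,0]]
  ]
}}

```text
time_s: 16.27
ee_pos: [0.5056, 0.1963, 0.1013]
ee_rot: [[0.029, 1.0, 0.0], [1.0, -0.029, 0.0], [0.0, 0.0, -1.0]]
wrist_force: [0.1, -2.9, -2.6]
grip_width: 0.0293
```

```bash
python3 av.py
```

```text
t 16.47 roller in stand mm: x -0.4 y 0.3 z-H 2.2 yaw err 0.09 tilt [0.0004 0.0003] F_st [-0.7 -1.8 -1.4] M [-0.38 -0.1   0.01] grip 28.8 z 0.1013
meanF world [-0.21 -2.13 -1.51]
```

Call:
{"op": "play_rows", "data": {
  "series": [
    [10,[-0.7,0,0.2],[0,0,0]],
    [10,[0,0,0],[0,0,0]],
    [10,[0,0,0],[0,0,0]]
  ]
}}

```text
time_s: 16.72
ee_pos: [0.5056, 0.1963, 0.1013]
ee_rot: [[0.029, 1.0, 0.001], [1.0, -0.029, 0.001], [0.001, 0.001, -1.0]]
wrist_force: [-0.8, -0.7, 0.1]
grip_width: 0.0285
```

```bash
python3 av.py
```

```text
t 16.92 roller in stand mm: x -0.4 y 0.2 z-H 2.1 yaw err 0.11 tilt [0.0007 0.0013] F_st [ 0.8  1.2 -0.3] M [ 0.28 -0.02 -0.05] grip 29.2 z 0.1012
meanF world [ 0.15  0.75 -0.53]
```

Call:
{"op": "play_rows", "data": {
  "series": [
    [10,[0.5,0,-0.2],[0,0,0]],
    [10,[0,0,0],[0,0,0]],
    [10,[0,0,0],[0,0,0]]
  ],
  "newtons": 15
}}

```text
time_s: 17.17
ee_pos: [0.5056, 0.1962, 0.1012]
ee_rot: [[0.029, 1.0, 0.0], [1.0, -0.029, 0.001], [0.001, 0.0, -1.0]]
wrist_force: [0.1, 1.8, 0.0]
grip_width: 0.0294
```

```bash
python3 av.py;  python3 shot.py scene s14 330 130 400 220 6.5; python3 shot.py wrist w14
```

```text
t 17.37 roller in stand mm: x -0.4 y 0.2 z-H 2.1 yaw err 0.09 tilt [0.0004 0.0006] F_st [ 0.2  1.6 -0.5] M [ 0.34 -0.1   0.02] grip 29.8 z 0.1012
meanF world [ 0.25  1.26 -0.79]
17.4167 [0.5056 0.1962 0.1012] [-0.53  2.77 -0.98] 0.029469162143397933
17.4667 [0.5056 0.1963 0.1012] [-0.97  1.12 -2.16] 0.029111618600948953
```

View pics/s14.png

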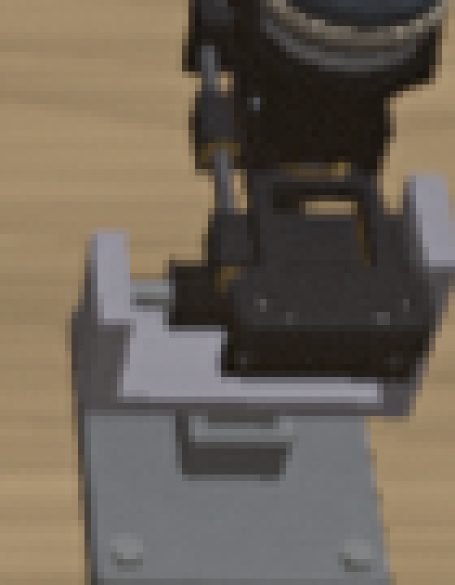

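View pics/w14.png

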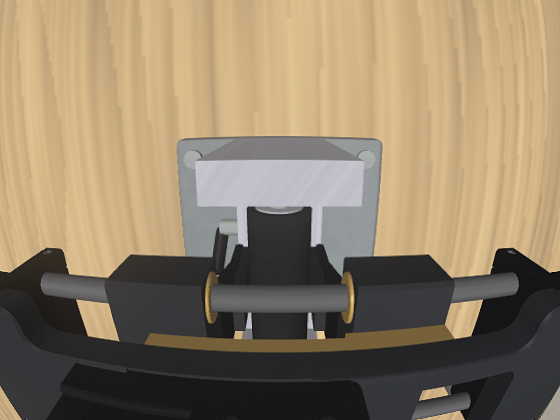

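Call:
{"op": "play_rows", "data": {
  "series": [
    [10,[0.5,0,0],[0,0,0]],
    [10,[0,0,0],[0,0,0]],
    [10,[0,0,0],[0,0,0]]
  ]
}}

```text
time_s: 17.72
ee_pos: [0.5056, 0.1962, 0.1012]
ee_rot: [[0.029, 1.0, 0.0], [1.0, -0.029, -0.0], [-0.0, 0.0, -1.0]]
wrist_force: [-0.4, 1.6, -0.2]
grip_width: 0.0295
```

```bash
python3 av.py
```

```text
t 17.92 roller in stand mm: x -0.4 y 0.2 z-H 2.1 yaw err 0.07 tilt [ 0.0002 -0.0002] F_st [0.9 1.3 0.6] M [ 0.18 -0.15  0.01] grip 29.5 z 0.1012
meanF world [0.31 0.85 0.15]
```

Call:
{"op": "play_rows", "data": {
  "series": [
    [36,[0,0,0],[0,0,0]],
    [40,[0,0,0],[0,0,0]],
    [50,[0,0,0],[0,0,0]],
    [70,[0,0,0],[0,0,0]],
    [100,[0,0,0],[0,0,0]],
    [100,[0,0,0],[0,0,0]],
    [100,[0,0,0],[0,0,0]],
    [100,[0,0,0],[0,0,0]]
  ]
}}

```text
time_s: 18.58
ee_pos: [0.5055, 0.1963, 0.1012]
ee_rot: [[0.029, 1.0, 0.0], [1.0, -0.029, -0.0], [-0.0, 0.0, -1.0]]
wrist_force: [-0.4, 0.1, -0.6]
grip_width: 0.0669
```

```bash
python3 av.py; python3 shot.py scene s15 330 130 400 220 6.5; python3 shot.py wrist w15
```

```text
t 18.78 roller in stand mm: x -0.5 y 0.3 z-H 2.0 yaw err 0.08 tilt [ 0.     -0.0001] F_st [ 0.5 -0.6 -0.2] M [-0.05 -0.06  0.01] grip 82.1 z 0.1011
meanF world [0.36 0.19 0.  ]
18.8333 [0.5055 0.1964 0.1012] [ 0.5  -0.79  0.14] 0.08376144479352603
18.8833 [0.5055 0.1964 0.1011] [ 0.09 -0.24 -0.1 ] 0.08486783218931455
```

View pics/s15.png

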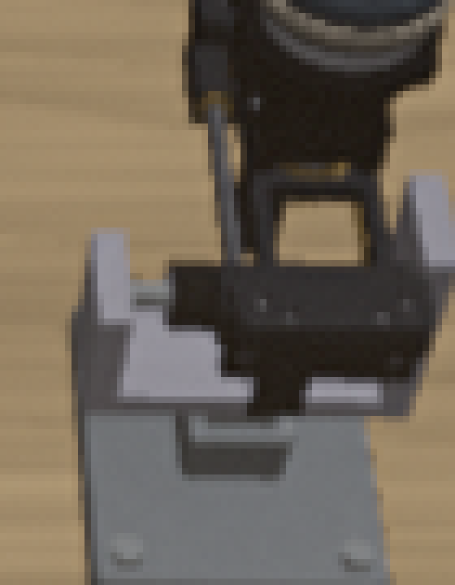

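View pics/w15.png

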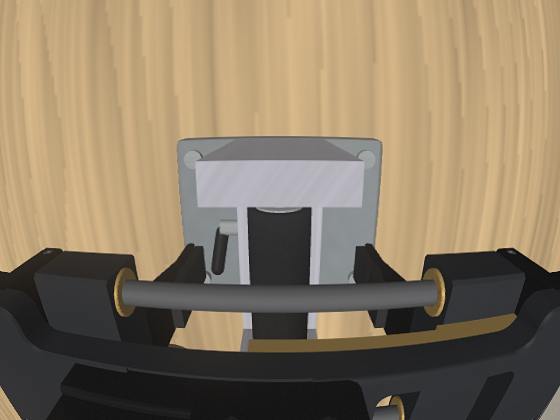

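Released, and the roller stays in the fork. I'll retract straight up and then look at the fit.

Call:
{"op": "play_rows", "data": {
  "series": [
    [100,[0,0,-5],[0,0,0]],
    [100,[0,0,-15],[0,0,0]],
    [100,[0,0,-30],[0,0,0]],
    [100,[0,0,-35],[0,0,0]],
    [100,[0,0,-35],[0,0,0]],
    [100,[0,0,-30],[0,0,0]],
    [100,[-20,0,-10],[0,0,0]],
    [100,[-30,0,0],[0,0,0]]
  ]
}}

```text
time_s: 19.55
ee_pos: [0.5052, 0.1504, 0.2655]
ee_rot: [[0.023, 1.0, 0.008], [1.0, -0.023, 0.004], [0.004, 0.008, -1.0]]
wrist_force: [0.3, -0.3, -0.7]
grip_width: 0.0874
```

Call:
{"op": "play_rows", "data": {
  "series": [
    [100,[-30,0,0],[0,0,0]],
    [100,[-20,0,0],[0,0,0]],
    [100,[0,0,0],[0,0,0]],
    [100,[0,0,0],[0,0,0]],
    [100,[0,0,0],[0,0,0]]
  ]
}}

```text
time_s: 19.97
ee_pos: [0.5025, 0.0975, 0.2615]
ee_rot: [[0.028, 1.0, 0.001], [1.0, -0.028, 0.001], [0.001, 0.001, -1.0]]
wrist_force: [-0.3, 1.0, 0.3]
grip_width: 0.087
```

```bash
python3 av.py; python3 shot.py scene s16 330 130 410 220 7; python3 shot.py wrist w16;  python3 shot.py side d16 170 100 270 190 7; python3 shot.py scene s17
```

```text
t 20.17 roller in stand mm: x -0.5 y -98.4 z-H 162.1 yaw err 0.22 tilt [0.     0.0005] F_st [-0.3  0.2  0. ] M [-0.   -0.09  0.04] grip 86.6 z 0.2612
meanF world [0.14 0.04 0.19]
20.2167 [0.5025 0.0975 0.2612] [-0.57 -0.23  0.09] 0.0865781594171283
20.2667 [0.5025 0.0974 0.2611] [ 0.3  -0.85 -0.09] 0.0868528576148746
20.3167 [0.5025 0.0971 0.2611] [-0.56 -0.55 -0.47] 0.08683813143931504
20.3667 [0.5025 0.0969 0.2611] [ 0.   -0.13  0.38] 0.08709247209488358
```

View pics/s16.png

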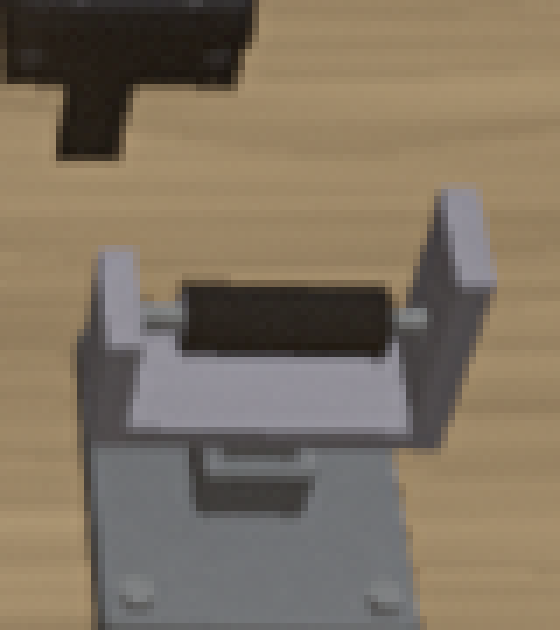

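View pics/w16.png

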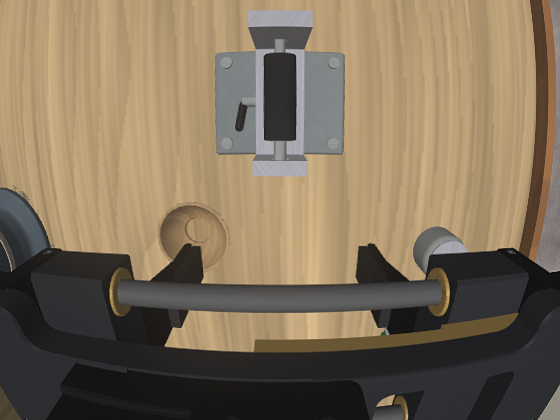

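View pics/d16.png

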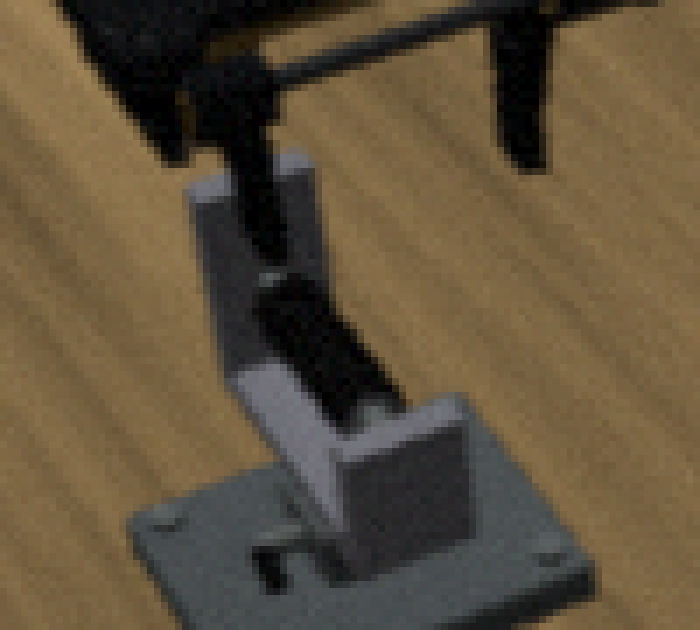

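View pics/s17.png

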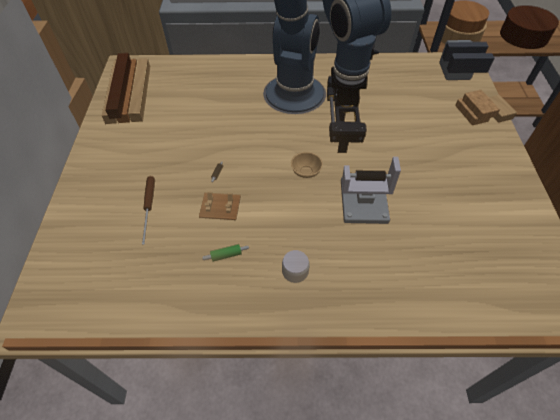

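Run:
```python
import cv2
from h import *
a=cv2.imread("pics/w16.png");cv2.imwrite("pics/w16c.png",cv2.resize(a[5:180,235:325],None,fx=5,fy=3.4,interpolation=3))
```

```text
(no output)
```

View pics/w16c.png

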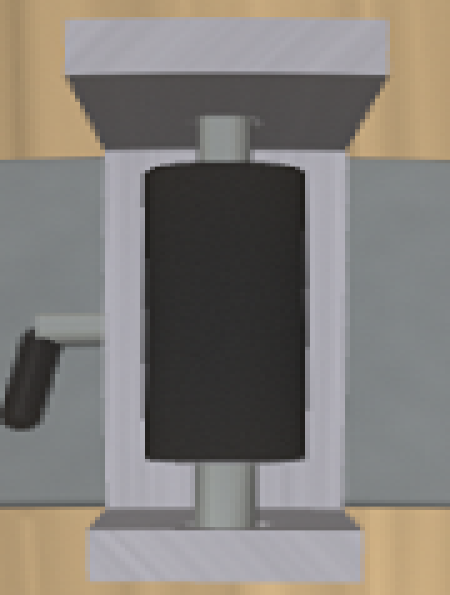

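```bash
cat > ff.py <<'E'
from h import *
c=load("cap_w16.pkl"); S=((5,3.4),(235,5))
m=np.array([(-25,68,50),(25,68,50),(-25,54,50),(25,54,50),(-25,54,-38),(25,54,-38),(-25,-58,-38),(25,-58,-38),(-25,-58,12),(25,-58,12),(-25,-72,12),(25,-72,12)])/1e3
o=cr([(66,19),(388,19),(67,75),(387,75),(104,149),(348,149),(106,507),(345,505),(90,528),(360,527),(90,580),(360,581)],*S)
def g(p): return (projw(c,m@Rz(p[2]).T+[p[0],p[1],p[3]])-o).ravel()
r=least_squares(g,[.5,.19,0,.11]);p=r.x;print("stand",p.round(4),np.degrees(p[2]),r.fun.reshape(-1,2).round(1).tolist())
# roller: top rim mid of the two ends
q=cr([(225,163),(225,460)],*S)
for y in(-2,-1,0,1,2,4,6):
    W=(np.array([[0,40+y,15],[0,-40+y,15]])/1e3)@Rz(p[2]).T+[p[0],p[1],p[3]]
    print(y,(projw(c,W)-q).round(1).tolist())
E
python3 ff.py
```

```text
stand [ 0.5049  0.1944 -0.029   0.1167] -1.663093303662253 [[0.0, 0.0], [-0.1, 0.1], [-0.4, -0.2], [0.2, -0.1], [0.3, 0.2], [-0.2, 0.3], [0.2, -0.2], [-0.3, 0.5], [-0.5, -0.1], [0.7, 0.3], [-0.3, -0.3], [0.4, -0.5]]
-2 [[0.3, 1.0], [0.1, 2.5]]
-1 [[0.3, -0.1], [0.1, 1.4]]
0 [[0.3, -1.2], [0.1, 0.3]]
1 [[0.3, -2.3], [0.1, -0.8]]
2 [[0.3, -3.3], [0.1, -1.9]]
4 [[0.3, -5.5], [0.1, -4.2]]
6 [[0.3, -7.6], [0.1, -6.4]]
```

```bash
python3 -c "
from rig import workorder
print(workorder.finish_job())"
```

```text
the job is handed in; nothing more can be done
None
```

The roller is refitted in the fork of the sander stand and the job is handed in, after about 20.5 s on the robot's clock.

**What I did:**
- **Pick-up:** I took the large black roller out of the cradle, level, and left the green and the small black look-alikes alone.
- **Pin:** I pushed the sprung pin against the tall cheek (about 8.5 N at most) and slid the roller down. The side force dropped to about 6.4 N as the pin sprang into its recess.
- **Stub:** I followed the spring back until the stub touched the bottom of its recess. The hand stopped moving and the force changed from −2 N to about +1 N. Then I let go and backed the arm off.

**Last checks:**
- **Fit:** After release the pictures show the roller level, with the pin and the stub inside the cheeks. A fit to the wrist image puts its centre within about 1 mm of home along the axis. The arm touches nothing.
- **Bystanders:** The tin, the bowl and the gouge look unmoved in the final scene picture. I judged that by eye.
- **What disagreed:**
  - The camera estimates of the recess height spread from 117 to 120 mm, while the feel of the pin gave about 120–121 mm. I went by the feel.
  - As the pin caught the rim of its recess, the wrist briefly read about 8 N downward, with the roller's weight of about 2 N included. I brought that down by lowering in small steps.

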